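Load the gel-kit dryer

ROBOT

A 6-joint arm with a two-finger parallel gripper is mounted at the origin on the work surface. World frame = base frame: x ahead of the robot, y to its left, z up, the work surface at z = 0. Lengths are in m, angles in rad, forces in N, time in s.
With the tool pointing down it reaches from about 0.3 to 0.775 m from the base axis. Payload 14.6 kg.
Tool frame: the origin (TCP) lies at the very end of the fingers, on their centre line; the grasp point (between the pads) lies 19 mm behind it; z points along the fingers, y is the line along which they close (so a half turn about z gives the same grasp; the last joint's range is limited). The gripper opens to 94 mm and grips with 3 to 60 N. Pads are 16 mm wide; open, the fingers measure 119 mm over their backs; the gripper's body (75 mm by 177 mm) begins 78 mm behind the grasp point.
Start: joints at [1.12, 0.3, 1.521, -0, 1.321, -0.067], TCP at [0.206, 0.51, 0.205] pointing down, gripper open.
Joint ranges: [-3.03, 3.03], [-0.79, 2.21], [0.23, 2.52], [-1.04, 4.18], [0, 3.07], [-2.55, 2.55]. Speed limits (rad/s): [2.22, 2.22, 2.57, 3.14, 3.14, 3.14].

INTERFACE

Orientations are given as a unit quaternion [x, y, z, w].
In Python, from plant import ctrl gives the robot as it stands.
- The arm moves only by the tool carry_out, never from a script. Its argument "plan" is a list that holds one entry, the list of rows, each a list of 7 numbers: the shift along the tool's x, y, z normalised to -1 to 1, where 1 is 0.12 m, then the turn, a rotation vector about the tool's x, y, z normalised to -1 to 1, where 1 is 120 degrees, then the opening, from -1 (shut) to 1 (fully open). In form: [[[dx, dy, dz, wx, wy, wz, claw], ...]]. A call has 1 to 10 rows; each row is the pose to reach, as a shift and turn from the pose commanded when the call began, along the tool's axes at that moment; what a row does not reach only later rows make up. A row lasts 1/12 s, in which the tool goes at most 41.7 mm and 7.16 degrees, less where a joint would pass 70% of its speed; a pose out of reach is approached as far as the arm can. A call with a number of a shift or a turn outside -1 to 1 is refused whole. A call with a gripper value outside its range is refused whole. The fingers move at their own pace and stop on an object; the grip force is fixed at half the most. Time passes only in rows, so rows that repeat a pose let the fingers close. It gives the time, the measured TCP pose, the force, the opening and the grip force at its end, in the units of the state.
- ctrl.get_obs(): the state, without advancing time (a new reading comes with each control period).
- ctrl.camera(name): name is "scene" or "top"; returns a dict with "pixels" (480x640x3 uint8, red, green, blue), "K" (3x3 intrinsics, pixels), "R" (3x3) and "t" (3): a world point X has camera coordinates R X + t. Camera axes: x right, y down, z forward; pixel columns grow to the right and rows downward; lengths in m; the calibration is good to about 2 mm. A picture is of the moment at which its call begins. There is no depth.
- ctrl.close_job(): hands the job in; it is judged then, once.
The state is a dict: "time_s": time; "q": joint angles; "qvel": joint speeds; "effort": joint torques, N m; "eef_pos": TCP position; "ee_rot": TCP orientation; "wrist_force": force on the tool from outside, world axes, zero at the start; "ft_torque": the same for the moment, N m; "grip_width": opening from 0.0 (shut) to 1.0 (fully open); "grasp_force": force on a finger pad.
Only numpy, scipy, OpenCV 4.12 (cv2) and the standard library are available. Lean on these libraries where they do the work, as an engineer would, in place of code of your own. Each camera call takes 0.05 s, during which the arm holds its last target. There are 200 camera calls.

TASK

The washed gel-casting kit on the bench has to be dried: slide every tray lengthwise into a slot of the drying unit, either way up, fully home against the back stop, and thread every comb by its hole onto a pin of the stand, one comb to a pin, lying flat on the base. There may be three or four trays and two or three combs, and any slot and any pin will do. When everything is in place, press the start button and let it go, and leave the tip box, bottle and tub where they stand.

Things in the scene. Friction and masses are not known exactly. Their poses are not given: they have to be found in the camera images.
- tray1: white plastic gel tray, may be absent: a flat slab 100 x 50 x 12 mm (x along its 100 mm length, y across), about 80 g, same at both ends and on both faces (either way up will do), with low rims along both long sides; lies flat on the bench. Origin: its very centre, 6 mm above the bench. Pinch it across its 50 mm width near one end.
- tray2: white plastic gel tray, may be absent: a flat slab 100 x 50 x 12 mm (x along its 100 mm length, y across), about 80 g, same at both ends and on both faces (either way up will do), with low rims along both long sides; lies flat on the bench. Origin: its very centre, 6 mm above the bench. Pinch it across its 50 mm width near one end.
- tray3: white plastic gel tray, may be absent: a flat slab 100 x 50 x 12 mm (x along its 100 mm length, y across), about 80 g, same at both ends and on both faces (either way up will do), with low rims along both long sides; lies flat on the bench. Origin: its very centre, 6 mm above the bench. Pinch it across its 50 mm width near one end.
- tray4: white plastic gel tray, may be absent: a flat slab 100 x 50 x 12 mm (x along its 100 mm length, y across), about 80 g, same at both ends and on both faces (either way up will do), with low rims along both long sides; lies flat on the bench. Origin: its very centre, 6 mm above the bench. Pinch it across its 50 mm width near one end.
- comb1: white plastic gel comb, may be absent: a flat piece 70 x 30 x 8 mm (x along its 70 mm length, y across), about 30 g, lying flat on the bench. Square 14 x 14 mm hole through it near its +x end (hole centre 18 mm from the origin), solid from x = -14 to 11 mm (pinch it there across its 30 mm width), four teeth at the -x end; same on both faces. Origin: its very centre, 4 mm above the bench.
- comb1_hole (a point): centre of the square hole of comb1, at mid-thickness; axes as the comb's
- comb2: white plastic gel comb, may be absent: a flat piece 70 x 30 x 8 mm (x along its 70 mm length, y across), about 30 g, lying flat on the bench. Square 14 x 14 mm hole through it near its +x end (hole centre 18 mm from the origin), solid from x = -14 to 11 mm (pinch it there across its 30 mm width), four teeth at the -x end; same on both faces. Origin: its very centre, 4 mm above the bench.
- comb2_hole (a point): centre of the square hole of comb2, at mid-thickness; axes as the comb's
- comb3: white plastic gel comb, may be absent: a flat piece 70 x 30 x 8 mm (x along its 70 mm length, y across), about 30 g, lying flat on the bench. Square 14 x 14 mm hole through it near its +x end (hole centre 18 mm from the origin), solid from x = -14 to 11 mm (pinch it there across its 30 mm width), four teeth at the -x end; same on both faces. Origin: its very centre, 4 mm above the bench.
- comb3_hole (a point): centre of the square hole of comb3, at mid-thickness; axes as the comb's
- dryer: white and steel drying unit fixed to the bench, 346 mm wide (y), 61 mm high, with four level slots side by side (80 mm apart), open towards its -x side. A tray slides in lengthwise along +x to the back stop; its last 32 mm stays outside. A cover lies over the slots from 32 mm behind the mouths. Origin: on the bench under the middle of the row of mouths; z up, x into the slots.
- slot1_home (a point): slot 1 (slot 1 at the dryer's +y end): where the origin of a tray lies when it is fully home, 46 mm above the bench (slot floor at 40 mm), 18 mm inside the mouth; axes as the dryer's. The slot is 53 mm wide, 15 mm high, 68 mm deep, flared by 2 to 4 mm at the sides and floor over the first 12 mm
- slot2_home (a point): slot 2 (slot 1 at the dryer's +y end): where the origin of a tray lies when it is fully home, 46 mm above the bench (slot floor at 40 mm), 18 mm inside the mouth; axes as the dryer's. The slot is 53 mm wide, 15 mm high, 68 mm deep, flared by 2 to 4 mm at the sides and floor over the first 12 mm
- slot3_home (a point): slot 3 (slot 1 at the dryer's +y end): where the origin of a tray lies when it is fully home, 46 mm above the bench (slot floor at 40 mm), 18 mm inside the mouth; axes as the dryer's. The slot is 53 mm wide, 15 mm high, 68 mm deep, flared by 2 to 4 mm at the sides and floor over the first 12 mm
- slot4_home (a point): slot 4 (slot 1 at the dryer's +y end): where the origin of a tray lies when it is fully home, 46 mm above the bench (slot floor at 40 mm), 18 mm inside the mouth; axes as the dryer's. The slot is 53 mm wide, 15 mm high, 68 mm deep, flared by 2 to 4 mm at the sides and floor over the first 12 mm
- stand: grey plastic drying stand fixed to the bench: base 60 x 200 x 12 mm with a row of three upright steel pins along y, 74 mm apart. Pins are 8 mm thick with pointed tops and stand 35 mm above the base. Origin: centre of the underside, z up.
- pin1_seat (a point): pin 1 (pin 1 at the stand's +y end): on its axis, where the hole centre of a comb lies when it is flat on the base: 4 mm above the base's top, 16 mm above the bench
- pin2_seat (a point): pin 2 (pin 1 at the stand's +y end): on its axis, where the hole centre of a comb lies when it is flat on the base: 4 mm above the base's top, 16 mm above the bench
- pin3_seat (a point): pin 3 (pin 1 at the stand's +y end): on its axis, where the hole centre of a comb lies when it is flat on the base: 4 mm above the base's top, 16 mm above the bench
- start_top (a point): centre of the top of the grey round start button (28 mm across) on the control pod (70 x 62 x 40 mm) at the -y end of the dryer; pressed straight down
- start (a joint): travel of the start button: 0 m out, 0.006 m fully down (about 5 N); springs back when let go
- tip_box: blue pipette-tip box with clear lid, 85 x 120 x 67 mm, a bystander; origin at the centre of its underside
- reagent: glass reagent bottle with orange cap, 70 mm thick, about 160 mm tall, a bystander; origin at the centre of its underside
- tub: white open tub, 110 mm across, 120 mm high, a bystander; origin at the centre of its underside
Things that resemble listed ones, but are neither listed nor needed, are in the scene too. Leave any yellow look-alike of the tray1 alone. What is shaped like the tray3 but orange or turquoise is not meant.

How it is judged:
On the way, in this order (a step that is already met when the one before it is completed fails the run):
1. every tray is fully home in a slot and every comb lies flat on a pin ((distance between tray1 and slot1_home below 0.006 m or distance between tray1 and slot2_home below 0.006 m or distance between tray1 and slot3_home below 0.006 m or distance between tray1 and slot4_home below 0.006 m) and (distance between tray2 and slot1_home below 0.006 m or distance between tray2 and slot2_home below 0.006 m or distance between tray2 and slot3_home below 0.006 m or distance between tray2 and slot4_home below 0.006 m) and (distance between tray3 and slot1_home below 0.006 m or distance between tray3 and slot2_home below 0.006 m or distance between tray3 and slot3_home below 0.006 m or distance between tray3 and slot4_home below 0.006 m) and (distance between tray4 and slot1_home below 0.006 m or distance between tray4 and slot2_home below 0.006 m or distance between tray4 and slot3_home below 0.006 m or distance between tray4 and slot4_home below 0.006 m) and (distance between comb1_hole and pin1_seat below 0.008 m or distance between comb1_hole and pin2_seat below 0.008 m or distance between comb1_hole and pin3_seat below 0.008 m) and (distance between comb2_hole and pin1_seat below 0.008 m or distance between comb2_hole and pin2_seat below 0.008 m or distance between comb2_hole and pin3_seat below 0.008 m) and (distance between comb3_hole and pin1_seat below 0.008 m or distance between comb3_hole and pin2_seat below 0.008 m or distance between comb3_hole and pin3_seat below 0.008 m) and angle between the z axis of each of comb1, comb2, comb3 and the z axis of stand, either way round below 0.25 rad), for 0.2 s.
2. the start button is pressed (value of joint start above 0.0035 m), for 0.05 s.
At the end, for the whole second after the job is handed in: every tray lies in a slot within 6 mm of fully home, every comb lies flat on the stand's base with a pin through its hole (hole centre within 8 mm of the pin's seat point, within 0.25 rad of level), all at rest, and the start button, pressed after that, is out again (all of step 1 and linear speed of each of tray1, tray2, tray3, tray4, comb1, comb2, comb3 below 0.02 m/s and value of joint start below 0.002 m); the robot touches nothing.
It fails at once if the tip box is moved more than 30 mm or tipped (distance of tip_box from where it was at the start of the episode above 0.03 m or angle between tip_box's own z axis and vertical above 0.4 rad).
It fails at once if the reagent is moved more than 30 mm or tipped (distance of reagent from where it was at the start of the episode above 0.03 m or angle between reagent's own z axis and vertical above 0.4 rad).
It fails at once if the tub is moved more than 30 mm or tipped (distance of tub from where it was at the start of the episode above 0.03 m or angle between tub's own z axis and vertical above 0.4 rad).
Of tray1, tray2, tray3, tray4, comb1, comb2, comb3 only 6 to 7 are there at a start; the rules pass over those that are not, and their reading is None.
At some moment in a run one of tray1, tray2, tray3, tray4, comb1, comb2, comb3 may be knocked a few centimetres aside while the robot is not near it.
Once in a run the grip may slacken for a moment while it holds something.
It also fails if it takes over 210 s, if anything falls off the work surface, if the arm or the gripper's body presses on something with over 40 N, if the wrist force passes 120 N, or if a joint passes its speed limit or range.

## Working session

There is one attempt and no reset: what is moved stays moved. The work goes in short steps, Python scripts to look and compute and a tool call to move; the robot and the scene stay as the last step left them, time stands still between calls to the robot, and variables do not carry over. Pictures are saved under pics/ and viewed, at most 14 in all, crops included, and the job is handed in when it is done.

Besides the shell and the picture viewer there is one more tool, called by a JSON object that holds its "fn" and its "kwargs". carry_out: Moves the arm, as the interface text tells. Scaled input: -1 to 1 covers 0.12 m each way for a shift and 120 degrees each way for a turn. Its arguments: {"type":"object","properties":{"plan":{"type":"array"}},"required":["plan"]}

```bash
ls; mkdir -p pics; python3 - <<'E'
from plant import ctrl
import cv2,json
o=ctrl.get_obs()
print({k:o[k] for k in('time_s','eef_pos','ee_rot','grip_width','wrist_force')})
for n in('scene','top'):
    c=ctrl.camera(n); cv2.imwrite(f'pics/{n}0.png',c['pixels'][:,:,::-1]); print(n,c['K'],c['R'],c['t'])
E
```

```text
pics
{'time_s': 0.0, 'eef_pos': array([0.20585077, 0.50975556, 0.20490248]), 'ee_rot': array([ 1.90735076e-01,  9.81641388e-01, -5.41983472e-04, -1.47412931e-04]), 'grip_width': 1.0002073602917232, 'wrist_force': array([ 0.06372687, -0.69025951, -0.5140105 ])}
scene [[501.24276252   0.         322.13957258]
 [  0.         501.24276252 241.88687439]
 [  0.           0.           1.        ]] [[-0.8456804   0.53368819  0.00125595]
 [ 0.40088288  0.63678757 -0.65863078]
 [-0.35230324 -0.55648765 -0.75246523]] [ 0.41990608 -0.16293285  1.42667314]
top [[618.53596164   0.         320.76466749]
 [  0.         618.53596164 244.78242054]
 [  0.           0.           1.        ]] [[-1.02316367e-02 -9.99946693e-01 -1.38714336e-03]
 [-9.98314899e-01  1.02941620e-02 -5.71086079e-02]
 [ 5.71198431e-02  8.00491356e-04 -9.98367008e-01]] [0.03524289 0.48501131 1.58523365]
```

View pics/top0.png

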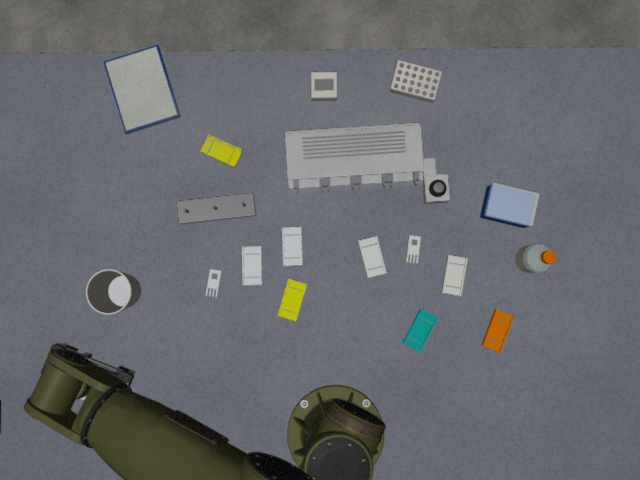

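View pics/scene0.png

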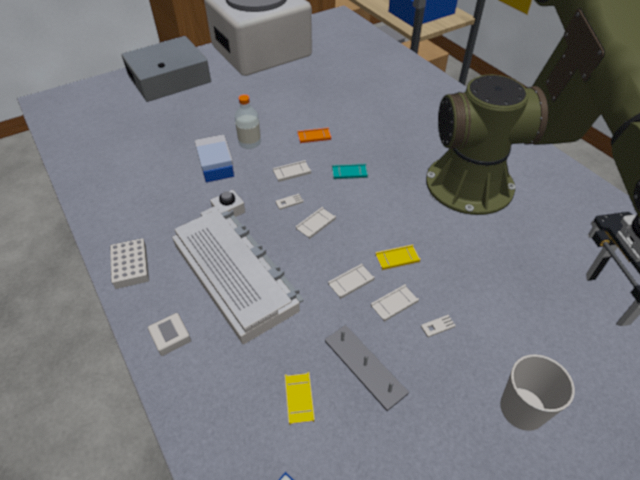

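The top view shows four white trays at (251,266), (292,246), (372,257) and (455,276), and two combs at (213,283) and (414,249). The dryer is at about (355,157) with its mouths along row 187, the stand is at (216,208) and the button at (437,188). Yellow, teal and orange look-alikes are to be ignored.

```bash
cat > h.py <<'E'
import numpy as np, cv2
from plant import ctrl
from scipy.spatial.transform import Rotation as Ro
def shot(n='top',save=None):
    c=ctrl.camera(n)
    if save: cv2.imwrite(f'pics/{save}.png',c['pixels'][:,:,::-1])
    return c
def ray(c,uv,z):
    uv=np.atleast_2d(uv).astype(float)
    d=np.c_[uv,np.ones(len(uv))]@np.linalg.inv(c['K']).T@c['R']
    o=-c['R'].T@c['t']; s=(z-o[2])/d[:,2]
    return o+d*s[:,None]
def proj(c,X):
    p=np.atleast_2d(X)@c['R'].T+c['t']; p=p@c['K'].T; return p[:,:2]/p[:,2:]
def crop(c,box,k,name):
    x0,y0,x1,y1=box
    cv2.imwrite(f'pics/{name}.png',cv2.resize(c['pixels'][y0:y1,x0:x1,::-1],None,fx=k,fy=k,interpolation=cv2.INTER_CUBIC))
def mask(c):
    hsv=cv2.cvtColor(c['pixels'],cv2.COLOR_RGB2HSV)
    return ((hsv[...,2]>150)&(hsv[...,1]<40)).astype(np.uint8)
def blobs(c,amin=80,amax=1000,up=4):
    """white flat things: world centre, long-axis yaw, size (mm)"""
    im=cv2.resize(c['pixels'],None,fx=up,fy=up,interpolation=cv2.INTER_CUBIC)
    m=mask({'pixels':im}); m=cv2.morphologyEx(m,cv2.MORPH_CLOSE,np.ones((15,15)))
    out=[]
    for k in cv2.findContours(m,cv2.RETR_EXTERNAL,cv2.CHAIN_APPROX_NONE)[0]:
        a=cv2.contourArea(k)/up**2
        if not amin<a<amax: continue
        px=(k[:,0]+.5)/up-.5
        z=.012 if a>300 else .008
        w=ray(c,px,z)[:,:2]*1000
        (cx,cy),(sa,sb),an=cv2.minAreaRect(w.astype(np.float32))
        if sa<sb: sa,sb,an=sb,sa,an+90
        an=(an+90)%180-90
        out.append((px.mean(0).round(1),round(a),np.round([cx,cy],1),round(an,1),np.round([sa,sb],1)))
    return out
E
python3 - <<'E'
from h import *
c=shot()
for b in blobs(c,60,900): print(*b)
crop(c,(270,110,470,215),4,'dry0')
E
```

```text
[212.9 282.7] 304 [390.6 309.4] -9.5 [70.7 30.5]
[454.5 275.1] 722 [ 403.5 -314. ] -10.9 [99.9 50.3]
[251.3 265.3] 735 [434.3 210.2] 1.1 [100.6  51.1]
[371.9 256.5] 724 [ 453.9 -101.6] 13.6 [100.2  50.8]
[413.1 248.8] 298 [ 473.2 -209.1] -7.3 [70.5 30.6]
[291.7 245.9] 734 [483.4 105.3] 1.6 [99.9 51.2]
[522.3 197.7] 181 [ 587.5 -469.8] 75.5 [123.1  86.3]
[323.6  84.3] 618 [907.5  18.8] -0.6 [66.8 66.4]
```

View pics/dry0.png

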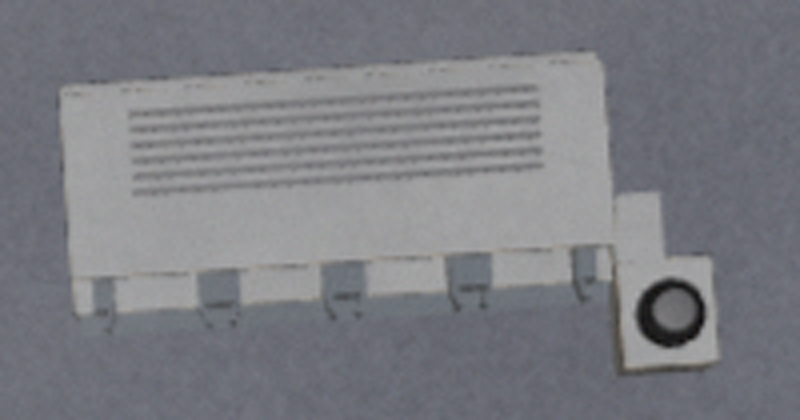

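The crop shows the white cover, the grey dividers with bright slot floors between them (slots at crop x about 155, 280, 405 and 530) and the button at crop (677,310). I'll fit edges for the dryer, stand and button.

```bash
sed -i 's/a>300 else/a>450 else/' h.py; cat > fit.py <<'E'
from h import *
c=shot(); g=cv2.cvtColor(c['pixels'],cv2.COLOR_RGB2GRAY).astype(float)
def edge(p,q,half=4,n=40,sgn=1):
    """edge points along segment p-q; gradient perpendicular"""
    p,q=np.array(p,float),np.array(q,float); d=(q-p)/np.linalg.norm(q-p); nn=np.array([-d[1],d[0]])
    t=np.linspace(0,1,n); s=np.arange(-half,half+.01,.1)
    P=p+(q-p)*t[:,None,None]+nn*s[None,:,None]
    v=cv2.remap(g.astype(np.float32),P[...,0].astype(np.float32),P[...,1].astype(np.float32),cv2.INTER_CUBIC)
    v=cv2.GaussianBlur(v,(0,0),4); gr=np.gradient(v,axis=1)*sgn
    return P[np.arange(n),gr.argmax(1)]
def line(pts):
    vx,vy,x,y=cv2.fitLine(pts.astype(np.float32),cv2.DIST_HUBER,0,.01,.01)[:,0]
    return np.array([x,y]),np.array([vx,vy])
f=lambda x,y:(270+x/4-.4,110+y/4-.4)
L={'left':(f(63,110),f(72,260)),'right':(f(602,80),f(609,230)),'back':(f(70,88),f(590,54))}
for k,(a,b) in L.items():
    best=max((1,-1),key=lambda s:0)
    for s in(1,-1):
        e=edge(a,b,3,40,s); w=ray(c,e,.061)[:,:2]*1000
        p,d=line(w); r=np.abs((w-p)@[-d[1],d[0]]).mean()
        print(k,s,p.round(1),np.degrees(np.arctan2(d[1],d[0])).round(2),'res',r.round(2))
# divider transitions along a row line through slot floors just before the cover
for yoff in (0,6,12):
    p=np.array(f(75,288+yoff));q=np.array(f(605,258+yoff)); n=1600
    P=p+(q-p)*np.linspace(0,1,n)[:,None]
    v=cv2.remap(g.astype(np.float32),P[None,:,0].astype(np.float32),P[None,:,1].astype(np.float32),cv2.INTER_CUBIC)[0]
    v=cv2.GaussianBlur(v[None],(0,0),9)[0]; gr=np.gradient(v)
    pk=[i for i in range(5,n-5) if abs(gr[i])==abs(gr[max(0,i-25):i+26]).max() and abs(gr[i])>.12]
    for i in pk: print(yoff,P[i].round(1),gr[i].round(2),'z40',(ray(c,P[i],.040)[0,:2]*1000).round(1),'z55',(ray(c,P[i],.055)[0,:2]*1000).round(1))
E
python3 fit.py
python3 - <<'E'
from h import *
c=shot()
print('cam',-c['R'].T@c['t'])
crop(c,(165,180,270,235),7,'stand0')
E
```

```text
left 1 [705.  120.3] 3.36 res 0.2
left -1 [719.9 117. ] 3.37 res 0.19
right 1 [ 722.1 -228. ] 2.66 res 0.24
right -1 [ 726.2 -225.4] 8.26 res 1.86
back 1 [781.7 -53.1] -86.82 res 0.07
back -1 [777.4 -55. ] -86.87 res 0.95
0 [292.7 181.4] -1.72 z40 [647.1 100.3] z55 [644.7  99.6]
0 [298.4 181. ] 1.48 z40 [647.8  85.8] z55 [645.4  85.3]
0 [318.7 179.9] -1.59 z40 [650.2  33.9] z55 [647.8  33.8]
0 [329.5 179.3] 1.43 z40 [651.5   6.1] z55 [649.    6.3]
0 [336.7 178.9] 0.17 z40 [652.4 -12.4] z55 [649.9 -12. ]
0 [342.5 178.5] 0.15 z40 [653.1 -27.2] z55 [650.6 -26.7]
0 [349.7 178.1] -1.76 z40 [653.9 -45.5] z55 [651.4 -44.8]
0 [356.4 177.7] 0.2 z40 [654.7 -62.6] z55 [652.2 -61.8]
0 [360.8 177.5] 1.44 z40 [655.2 -73.9] z55 [652.7 -72.9]
0 [375.  176.7] 0.18 z40 [ 656.9 -110.4] z55 [ 654.4 -109.1]
0 [380.7 176.4] -2.0 z40 [ 657.6 -125. ] z55 [ 655.1 -123.6]
0 [385.6 176.1] 0.13 z40 [ 658.2 -137.5] z55 [ 655.7 -136. ]
0 [388.2 175.9] 0.17 z40 [ 658.5 -144.1] z55 [ 656.  -142.5]
0 [392.5 175.7] 1.59 z40 [ 659.  -155.2] z55 [ 656.5 -153.4]
0 [399.7 175.3] -0.12 z40 [ 659.9 -173.6] z55 [ 657.3 -171
[... 1493 characters left out ...]
 182.] -0.12 z40 [644.3  -5.3] z55 [641.9  -5. ]
12 [349.8 181.1] -1.51 z40 [646.2 -45.8] z55 [643.8 -45.1]
12 [361.2 180.5] 1.31 z40 [647.5 -74.8] z55 [645.1 -73.9]
12 [369.6 180. ] 0.23 z40 [648.5 -96.3] z55 [646.1 -95.1]
12 [381.2 179.3] -2.04 z40 [ 649.9 -126. ] z55 [ 647.5 -124.5]
12 [388.4 178.9] 0.21 z40 [ 650.8 -144.4] z55 [ 648.3 -142.8]
12 [392.6 178.7] 1.76 z40 [ 651.3 -155.2] z55 [ 648.8 -153.5]
12 [399.1 178.3] -0.18 z40 [ 652.1 -171.8] z55 [ 649.6 -169.9]
12 [407.6 177.9] -0.15 z40 [ 653.1 -193.6] z55 [ 650.6 -191.5]
12 [412.5 177.6] -2.45 z40 [ 653.7 -206.2] z55 [ 651.2 -203.9]
12 [418.9 177.2] 1.47 z40 [ 654.4 -222.5] z55 [ 651.9 -220.1]
cam [0.39400631 0.02897926 1.61039219]
```

View pics/stand0.png

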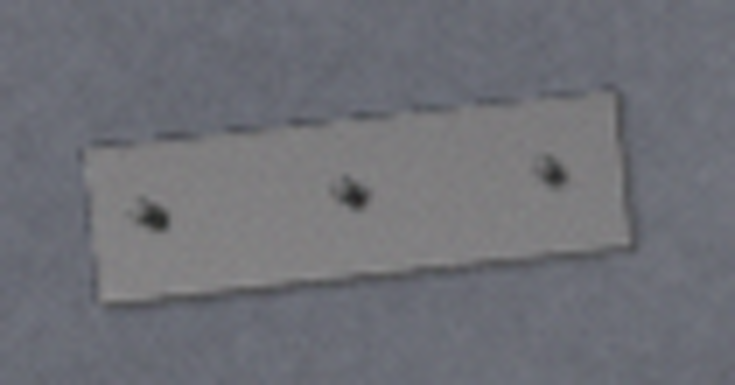

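The stand crop shows the base corners at (82,150), (615,92), (632,245) and (102,303), with pins near (152,215), (352,193) and (552,172). Next I'll write the move planner and measure the stand and button.

```bash
cat >> h.py <<'E'
def pose():
    o=ctrl.get_obs(); R=Ro.from_quat(o['ee_rot']).as_matrix()
    return np.array(o['eef_pos'])*1000,R,o
def plan(wps,start=None):
    """wps: (x,y,z mm, tool-y yaw deg, opening mm, rows). Prints calls of rows; tool stays pointing down."""
    p,R,o=pose() if start is None else start
    calls=[];cur=[];n=0;bp,bR=p,R;lp,lR=p,R
    for x,y,z,yaw,op,rows in wps:
        t=np.radians(yaw); T=np.array([x,y,z],float)
        TR=np.array([[-np.sin(t),np.cos(t),0],[np.cos(t),np.sin(t),0],[0,0,-1]]).T
        def row():
            d=bR.T@(T-bp)/120; w=np.degrees(Ro.from_matrix(bR.T@TR).as_rotvec())/120
            return np.r_[d,w,2*op/94-1].round(3)
        if n and (n+rows>10 or np.abs(row()).max()>1): calls.append(cur);cur=[];n=0;bp,bR=lp,lR
        r=row()
        if np.abs(r).max()>1: print('TOO FAR',T,r)
        cur.append((rows,r.tolist()));n+=rows;lp,lR=T,TR
    calls.append(cur)
    for k in calls: print('CALL'); [print('  x%d'%n,r) for n,r in k]
def rep():
    p,R,o=pose()
    print('t',round(o['time_s'],2),'p',p.round(1),'yawY',np.degrees(np.arctan2(R[1,1],R[0,1])).round(2),'tilt',np.degrees(np.arccos(-R[2,2])).round(2),'w',round(o['grip_width']*94,1),'gf',np.round(o['grasp_force'],1),'F',np.round(o['wrist_force'],1))
E
python3 - <<'E'
from h import *
c=shot()
im=cv2.resize(c['pixels'],None,fx=4,fy=4,interpolation=cv2.INTER_CUBIC)
hsv=cv2.cvtColor(cv2.GaussianBlur(im,(9,9),0),cv2.COLOR_RGB2HSV)
roi=np.zeros(hsv.shape[:2],np.uint8); roi[184*4:232*4,168*4:266*4]=1
m=((hsv[...,1]<22)*roi).astype(np.uint8); m=cv2.morphologyEx(m,cv2.MORPH_CLOSE,np.ones((25,25)))
k=max(cv2.findContours(m,0,1)[0],key=cv2.contourArea)
w=ray(c,(k[:,0]+.5)/4-.5,.012)[:,:2]*1000
print('stand',cv2.minAreaRect(w.astype(np.float32)))
q=np.array([(82,150),(615,92),(632,245),(102,303)])/7.+[165,180]-.43
print('corners',ray(c,q,.012)[:,:2].round(4).tolist(), ray(c,q,.012).mean(0)*1000)
print('button z.045',ray(c,(270+677/4-.4,110+310/4-.4),.045)*1000)
for a in [(152,215),(352,193),(552,172)]: print('pin', ray(c,np.array(a)/7.+[165,180]-.43,.02)*1000)
s=shot('scene')
for X in [(390.6,309.4,8),(434,210,12),(454,-102,12)]: print(X,proj(s,np.array(X)/1000))
rep()
plan([(300,430,200,68,94,4),(382,330,120,80.5,94,4),(388,310,60,80.5,60,4)])
E
```

```text
stand ((585.4061889648438, 300.41497802734375), (255.09234619140625, 124.69648742675781), 89.40748596191406)
corners [[0.6033, 0.4047], [0.623, 0.2066], [0.5658, 0.2005], [0.5462, 0.3971]] [584.57141375 302.24063717  12.        ]
button z.045 [[ 627.66442503 -272.1206515    45.        ]]
pin [[577.88136894 376.8806581   20.        ]]
pin [[585.27819502 303.02177416  20.        ]]
pin [[592.30700161 229.13045163  20.        ]]
(390.6, 309.4, 8) [[437.0721931  325.54492762]]
(434, 210, 12) [[394.17680384 301.65451199]]
(454, -102, 12) [[315.10253169 221.37592941]]
t 0.35 p [205.9 509.9 205.3] yawY 68.01 tilt 0.01 w 94.0 gf 0.0 F [-0.2 -0.9 -0.4]
CALL
  x4 [-0.976, -0.324, 0.044, -0.0, -0.0, 0.0, 1.0]
CALL
  x4 [-0.946, -0.517, 0.667, 0.0, 0.0, -0.104, 1.0]
CALL
  x4 [-0.077, -0.156, 0.5, 0.0, 0.0, 0.0, 0.277]
```

{"fn": "carry_out", "kwargs": {"plan": [[[-0.976, -0.324, 0.044, 0, 0, 0, 1], [-0.976, -0.324, 0.044, 0, 0, 0, 1], [-0.976, -0.324, 0.044, 0, 0, 0, 1], [-0.976, -0.324, 0.044, 0, 0, 0, 1]]]}}

```text
time_s: 0.68
eef_pos: [0.3038, 0.4265, 0.1999]
ee_rot: [0.193, 0.981, -0.0, 0.0]
wrist_force: [-0.5, -0.0, 0.2]
grip_width: 1.001
grasp_force: 0.0
```

{"fn": "carry_out", "kwargs": {"plan": [[[-0.946, -0.517, 0.667, 0, 0, -0.104, 1], [-0.946, -0.517, 0.667, 0, 0, -0.104, 1], [-0.946, -0.517, 0.667, 0, 0, -0.104, 1], [-0.946, -0.517, 0.667, 0, 0, -0.104, 1], [-0.946, -0.517, 0.667, 0, 0, -0.104, 1]]]}}

```text
time_s: 1.1
eef_pos: [0.3829, 0.3266, 0.1172]
ee_rot: [0.085, 0.996, -0.002, -0.002]
wrist_force: [-0.2, -0.2, -0.9]
grip_width: 1.005
grasp_force: 0.0
```

{"fn": "carry_out", "kwargs": {"plan": [[[-0.077, -0.156, 0.5, 0, 0, 0, 0.277], [-0.077, -0.156, 0.5, 0, 0, 0, 0.277], [-0.077, -0.156, 0.5, 0, 0, 0, 0.277], [-0.077, -0.156, 0.5, 0, 0, 0, 0.277]]]}}

```text
time_s: 1.43
eef_pos: [0.3878, 0.3104, 0.0604]
ee_rot: [0.083, 0.997, -0.0, -0.0]
wrist_force: [-0.0, 0.6, 0.5]
grip_width: 0.756
grasp_force: 0.0
```

```bash
python3 - <<'E'
from h import *
rep(); c=shot('top','t1')
for b in blobs(c,60,900): print(*b)
plan([(387.6,310.6,25,80.5,60,3),(387.6,310.6,2,80.5,60,3)])
E
```

```text
t 1.43 p [387.8 310.4  60.4] yawY 80.47 tilt 0.06 w 71.0 gf 0.0 F [-0.   0.6  0.5]
[454.5 275.1] 739 [ 403.5 -314.1] -11.0 [100.9  51. ]
[534.  259.7] 157 [ 440.5 -520.3] 16.8 [56.8 28. ]
[251.3 265.3] 748 [434.4 209.9] 0.4 [101.1  51.6]
[371.9 256.5] 742 [ 454.  -101.8] 13.5 [101.1  51.5]
[413.2 248.8] 309 [ 472.9 -209.2] -8.0 [71.4 31.3]
[291.7 245.8] 744 [483.2 105.5] 1.5 [100.8  51.8]
[522.3 197.7] 199 [ 587.3 -469.7] 75.7 [124.1  87.3]
[323.5  84.4] 627 [907.2  18.7] -0.5 [67.4 66.4]
CALL
  x3 [0.006, -0.005, 0.304, 0.0, 0.0, 0.0, 0.277]
  x3 [0.006, -0.005, 0.495, 0.0, 0.0, 0.0, 0.277]
```

View pics/t1.png

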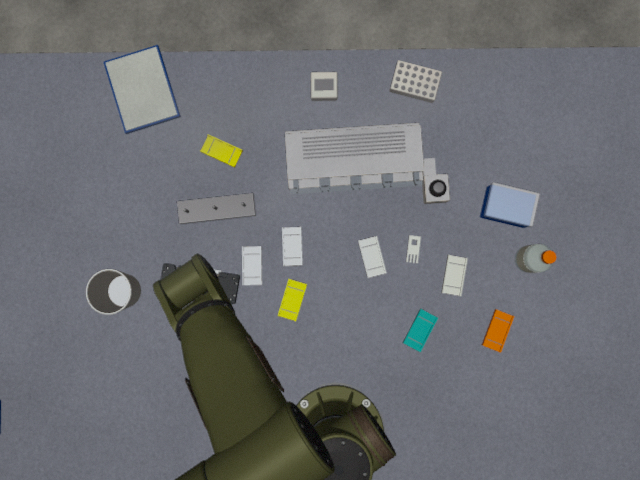

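The area under the arm is clear, so the kit is four trays and two combs. Grasping the first comb.

{"fn": "carry_out", "kwargs": {"plan": [[[0.006, -0.005, 0.304, 0, 0, 0, 0.277], [0.006, -0.005, 0.304, 0, 0, 0, 0.277], [0.006, -0.005, 0.487, 0, 0, 0, 0.277], [0.006, -0.005, 0.487, 0, 0, 0, 0.277], [0.006, -0.005, 0.487, 0, 0, 0, -1], [0.006, -0.005, 0.487, 0, 0, 0, -1], [0.006, -0.005, 0.487, 0, 0, 0, -1], [0.006, -0.005, 0.487, 0, 0, 0, -1], [0.006, -0.005, 0.487, 0, 0, 0, -1], [0.006, -0.005, 0.487, 0, 0, 0, -1]]]}}

```text
time_s: 2.32
eef_pos: [0.3876, 0.3098, 0.0025]
ee_rot: [0.083, 0.997, 0.0, 0.0]
wrist_force: [-1.0, -1.0, 7.3]
grip_width: 0.317
grasp_force: 30.0
```

```bash
python3 - <<'E'
from h import *
rep()
a=np.radians(5.7); u=np.array([np.cos(a),np.sin(a)])
for nm,P in(('pin2',(584.6,302.2)),('pin3',(592,228.6)),('pin1',(577.2,375.8))): print(nm,(np.array(P)-21*u).round(1))
g=np.array((584.6,302.2))-21*u
plan([(388,310,80,80.5,0,4),(470,307,85,88,0,4),(*g,85,95.7,0,4),(*g,70,95.7,0,4)])
E
```

```text
t 2.32 p [387.6 309.8   2.5] yawY 80.48 tilt 0.06 w 29.8 gf 30.0 F [-1.  -1.   7.3]
pin2 [563.7 300.1]
pin3 [571.1 226.5]
pin1 [556.3 373.7]
CALL
  x4 [-0.004, 0.003, -0.646, 0.0, 0.0, -0.0, -1.0]
  x4 [-0.682, 0.091, -0.687, 0.0, 0.0, -0.063, -1.0]
CALL
  x4 [-0.782, -0.03, 0.0, 0.0, 0.0, -0.064, -1.0]
  x4 [-0.782, -0.03, 0.125, 0.0, 0.0, -0.064, -1.0]
```

{"fn": "carry_out", "kwargs": {"plan": [[[-0.004, 0.003, -0.3, 0, 0, 0, -1], [-0.004, 0.003, -0.646, 0, 0, 0, -1], [-0.004, 0.003, -0.646, 0, 0, 0, -1], [-0.682, 0.091, -0.687, 0, 0, -0.063, -1], [-0.682, 0.091, -0.687, 0, 0, -0.063, -1], [-0.682, 0.091, -0.687, 0, 0, -0.063, -1], [-0.682, 0.091, -0.687, 0, 0, -0.063, -1]]]}}

```text
time_s: 2.9
eef_pos: [0.4708, 0.3063, 0.0837]
ee_rot: [0.018, 1.0, -0.0, -0.0]
wrist_force: [-0.1, -0.0, -0.0]
grip_width: 0.312
grasp_force: 30.0
```

{"fn": "carry_out", "kwargs": {"plan": [[[-0.782, -0.03, 0, 0, 0, -0.064, -1], [-0.782, -0.03, 0, 0, 0, -0.064, -1], [-0.782, -0.03, 0, 0, 0, -0.064, -1], [-0.782, -0.03, 0.125, 0, 0, -0.064, -1], [-0.782, -0.03, 0.125, 0, 0, -0.064, -1], [-0.782, -0.03, 0.125, 0, 0, -0.064, -1]]]}}

```text
time_s: 3.4
eef_pos: [0.5621, 0.3, 0.0684]
ee_rot: [-0.05, 0.999, -0.0, -0.001]
wrist_force: [1.0, -0.1, 0.8]
grip_width: 0.314
grasp_force: 30.0
```

```bash
python3 - <<'E'
from h import *
rep(); c=shot(); s=shot('scene')
a=np.radians(5.7); u=np.array([np.cos(a),np.sin(a)])
p,R,o=pose()
for X in [(*(p[:2]+21*u),p[2]+2)]: print(proj(c,np.array(X)/1000),proj(s,np.array(X)/1000))
T=cv2.resize(c['pixels'][180:250,170:280],None,fx=4,fy=4,interpolation=2);S=cv2.resize(s['pixels'][310:420,310:420],None,fx=4,fy=4,interpolation=2)
o=np.zeros((440,880,3),np.uint8);o[:280,:440]=T;o[:,440:]=S
cv2.imwrite('pics/c1.png',cv2.resize(o,(800,400))[...,::-1])
E
```

```text
t 3.4 p [562.1 300.   68.4] yawY 95.74 tilt 0.13 w 29.5 gf 30.0 F [ 1.  -0.1  0.8]
[[211.48870401 205.33151596]] [[366.22465977 350.50371326]]
```

View pics/c1.png

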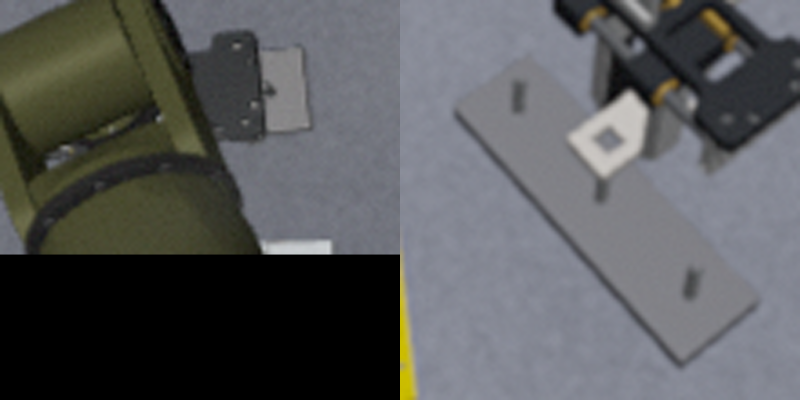

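```bash
python3 - <<'E'
from h import *
s=shot('scene'); k=800/880*4
P=lambda u,v:np.array([310+(u-400)/k-.4,310+v/k-.4])
for z in(.070,.072,.074): print('hole',z,ray(s,P(609,139),z)[0]*1000)
for n,a,X in(('pin1',(697,270),(577.2,375.8)),('pin3',(519,82),(592,228.6))):
    print(n,P(*a),proj(s,np.array([*X,47])/1000),proj(s,np.array([*X,12])/1000),ray(s,P(*a),.046)[0]*1000)
q=np.array([P(455,108),P(529,55),P(760,302),P(682,366)])
print('stand from scene',(ray(s,q,.012)*1000).round(1).tolist(),ray(s,q,.012).mean(0)*1000)
E
```

```text
hole 0.07 [578.06547041 297.79122938  70.        ]
hole 0.072 [578.83578724 298.63034299  72.        ]
hole 0.074 [579.60610407 299.46945659  74.        ]
pin1 [391.275 383.85 ] [[389.93863592 383.63464298]] [[388.14031703 391.41602144]] [574.88670645 377.22650931  46.        ]
pin3 [342.325 332.15 ] [[341.76294564 331.6396317 ]] [[341.26488022 340.13506898]] [591.32400173 229.77436049  46.        ]
stand from scene [[621.1, 207.8, 12.0], [563.4, 200.9, 12.0], [544.1, 399.7, 12.0], [602.4, 405.8, 12.0]] [582.76517907 303.57293902  12.        ]
```

```bash
python3 - <<'E'
from h import *
plan([(563,300.5,53,95.7,0,4)])
E
```

```text
CALL
  x4 [0.0, 0.0, 0.142, 0.0, 0.0, 0.001, -1.0]
```

{"fn": "carry_out", "kwargs": {"plan": [[[-0.008, 0.004, 0.125, 0, 0, 0, -1], [-0.008, 0.004, 0.125, 0, 0, 0, -1], [-0.008, 0.004, 0.125, 0, 0, 0, -1], [-0.008, 0.004, 0.125, 0, 0, 0, -1]]]}}

```text
time_s: 3.88
eef_pos: [0.5643, 0.3008, 0.055]
ee_rot: [-0.05, 0.999, 0.0, 0.0]
wrist_force: [0.5, 0.9, 0.4]
grip_width: 0.315
grasp_force: 30.0
```

```bash
python3 - <<'E'
from h import *
rep(); s=shot('scene'); p,R,o=pose()
crop(s,(335,320,405,380),10,'c2')
a=np.radians(5.7); u=np.array([np.cos(a),np.sin(a),0]); v=np.array([-u[1],u[0],0])
f=lambda X:((proj(s,np.array(X)/1000)[0]-[335,320]+.5)*10).round()
b=p+[0,0,1.5]
print('hole',f(b+21*u),'corners',[f(b+38*u+sg*15*v+[0,0,4]) for sg in(1,-1)])
P2=np.array([583.7,302.9,0]); print('pin2 tip',f(P2+[0,0,47]),'base',f(P2+[0,0,12]))
E
```

```text
t 3.88 p [564.3 300.8  55. ] yawY 95.74 tilt 0.04 w 29.6 gf 30.0 F [0.5 0.9 0.4]
hole [306. 353.] corners [array([293., 444.]), array([195., 337.])]
pin2 tip [310. 372.] base [299. 454.]
```

View pics/c2.png

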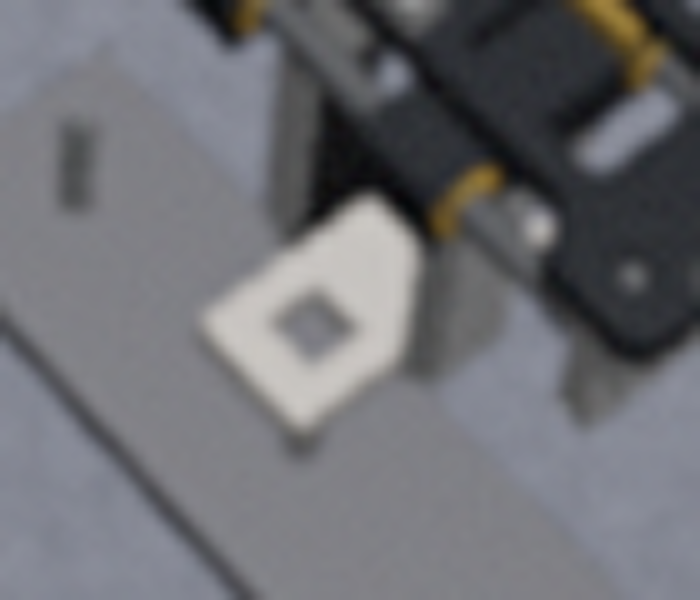

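The hole is at crop (315,326) and the pin's base at (300,455) matches its prediction. The comb sits about 1 px off its prediction, so it may be slightly tilted. I'll lower it gently and watch the force.

```bash
python3 - <<'E'
from h import *
plan([(564.3,301.5,46,95.7,0,3),(564.3,301.5,40,95.7,0,3)])
p,R,o=pose(); s=shot('scene')
a=np.radians(5.7); u=np.array([np.cos(a),np.sin(a),0]); v=np.array([-u[1],u[0],0])
f=lambda X:((proj(s,np.array(X)/1000)[0]-[335,320]+.5)*10).round()
for sg in(1,-1):print('tip',sg,[f(p+sg*y*v+x*u).tolist() for x in(-8,8) for y in(15,27.5)])
E
```

```text
CALL
  x3 [0.001, 0.006, 0.075, 0.0, 0.0, 0.0, -1.0]
  x3 [0.001, 0.006, 0.125, 0.0, 0.0, 0.0, -1.0]
tip 1 [[463.0, 330.0], [505.0, 374.0], [404.0, 374.0], [446.0, 418.0]]
tip -1 [[364.0, 227.0], [324.0, 184.0], [305.0, 269.0], [265.0, 226.0]]
```

{"fn": "carry_out", "kwargs": {"plan": [[[0, 0.005, 0.075, 0, 0, 0, -1], [0, 0.005, 0.075, 0, 0, 0, -1], [0, 0.005, 0.1, 0, 0, 0, -1], [0, 0.005, 0.125, 0, 0, 0, -1], [0, 0.005, 0.125, 0, 0, 0, -1]]]}}

```text
time_s: 4.4
eef_pos: [0.564, 0.3011, 0.0383]
ee_rot: [-0.05, 0.999, -0.0, -0.0]
wrist_force: [0.2, 0.3, -0.4]
grip_width: 0.311
grasp_force: 30.0
```

```bash
python3 - <<'E'
from h import *
rep(); s=shot('scene'); crop(s,(335,320,405,380),10,'c3')
E
```

```text
t 4.4 p [564.  301.1  38.3] yawY 95.73 tilt 0.06 w 29.2 gf 30.0 F [ 0.2  0.3 -0.4]
```

View pics/c3.png

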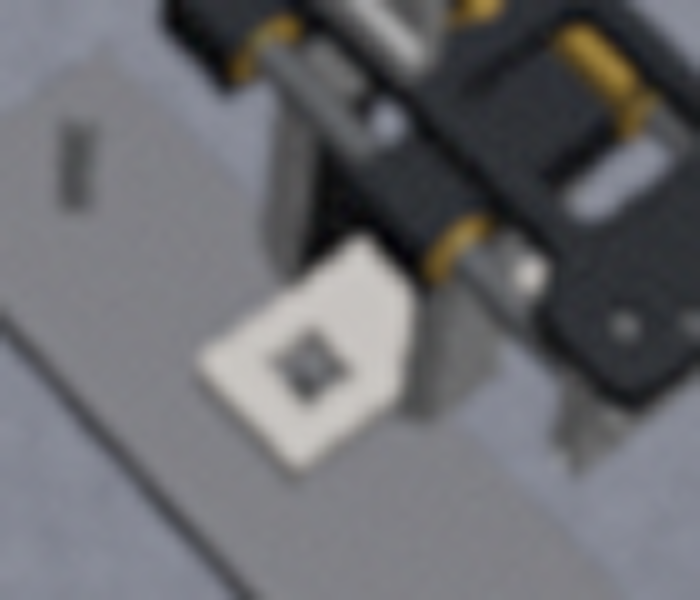

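The pin tip shows inside the hole at crop (318,360) with no contact force. Lowering and releasing.

{"fn": "carry_out", "kwargs": {"plan": [[[0, 0, 0.08, 0, 0, 0, -1], [0, 0, 0.14, 0, 0, 0, -1], [0, 0, 0.185, 0, 0, 0, -1], [0, 0, 0.185, 0, 0, 0, -1], [0, 0, 0.185, 0, 0, 0, -1]]]}}

```text
time_s: 4.87
eef_pos: [0.564, 0.3011, 0.0164]
ee_rot: [-0.05, 0.999, -0.0, -0.0]
wrist_force: [-0.4, 0.3, -0.5]
grip_width: 0.31
grasp_force: 30.0
```

{"fn": "carry_out", "kwargs": {"plan": [[[0, 0, 0, 0, 0, 0, 0.1], [0, 0, 0, 0, 0, 0, 0.1], [0, 0, 0, 0, 0, 0, 0.1], [0, 0, 0, 0, 0, 0, 0.1], [0, 0, -0.3, 0, 0, 0, 0.1], [0, 0, -0.6, 0, 0, 0, 0.1], [0, 0, -0.6, 0, 0, 0, 0.3]]]}}

```text
time_s: 5.45
eef_pos: [0.5669, 0.3024, 0.0963]
ee_rot: [-0.05, 0.999, 0.002, 0.005]
wrist_force: [0.7, 0.2, 1.1]
grip_width: 0.592
grasp_force: 0.0
```

```bash
python3 - <<'E'
from h import *
rep()
plan([(450,245,90,92,66,4),(395,209.5,60,91,66,4)])
E
```

```text
t 5.45 p [566.9 302.4  96.3] yawY 95.73 tilt 0.57 w 55.7 gf 0.0 F [0.7 0.2 1.1]
TOO FAR [450. 245.  90.] [ 1.018 -0.379  0.042  0.002  0.004  0.031  0.404]
CALL
  x4 [1.018, -0.379, 0.042, 0.002, 0.004, 0.031, 0.404]
CALL
  x4 [0.468, -0.28, 0.25, 0.0, 0.0, 0.008, 0.404]
```

{"fn": "carry_out", "kwargs": {"plan": [[[0.98, -0.38, 0.04, 0, 0, 0.03, 0.4], [0.98, -0.38, 0.04, 0, 0, 0.03, 0.4], [0.98, -0.38, 0.04, 0, 0, 0.03, 0.4], [0.98, -0.38, 0.04, 0, 0, 0.03, 0.4], [0.98, -0.38, 0.04, 0, 0, 0.03, 0.4]]]}}

```text
time_s: 5.87
eef_pos: [0.4506, 0.2435, 0.0845]
ee_rot: [-0.019, 1.0, 0.0, 0.0]
wrist_force: [0.9, 0.7, 1.0]
grip_width: 0.7
grasp_force: 0.0
```

```bash
python3 - <<'E'
from h import *
rep(); c=shot()
for b in blobs(c,60,900): print(*b)
s=shot('scene'); 
A=cv2.resize(c['pixels'][175:300,170:310],None,fx=3,fy=3,interpolation=2);B=cv2.resize(s['pixels'][310:400,320:420],None,fx=4,fy=4,interpolation=2)
o=np.zeros((375,820,3),np.uint8);o[:375,:420]=A;o[:360,420:]=B; cv2.imwrite('pics/c4.png',cv2.resize(o,(800,366))[...,::-1])
plan([(396.5,209.6,60,91,66,4),(396.5,209.6,2.5,91,66,4)])
E
```

```text
t 5.87 p [450.6 243.5  84.5] yawY 92.13 tilt 0.0 w 65.8 gf 0.0 F [0.9 0.7 1. ]
[454.5 275.1] 740 [ 403.6 -314.2] -10.9 [100.8  51. ]
[534.4 259.3] 169 [ 443.  -521.4] 17.2 [53.5 32. ]
[371.9 256.4] 744 [ 454.1 -101.7] 13.6 [101.3  51.5]
[413.2 248.8] 312 [ 472.8 -209.4] -8.0 [71.4 31.7]
[291.7 245.8] 749 [483.4 105.5] 1.5 [101.3  51.7]
[215.9 214. ] 314 [568.9 302.3] 6.0 [71.6 31.7]
[522.4 197.6] 203 [ 587.4 -469.8] 75.9 [124.1  87.5]
[323.5  84.4] 631 [907.5  18.7] -0.5 [68.1 66.4]
CALL
  x4 [0.482, -0.274, 0.207, 0.0, 0.001, 0.009, 0.404]
  x4 [0.483, -0.275, 0.686, 0.0, 0.001, 0.009, 0.404]
```

View pics/c4.png

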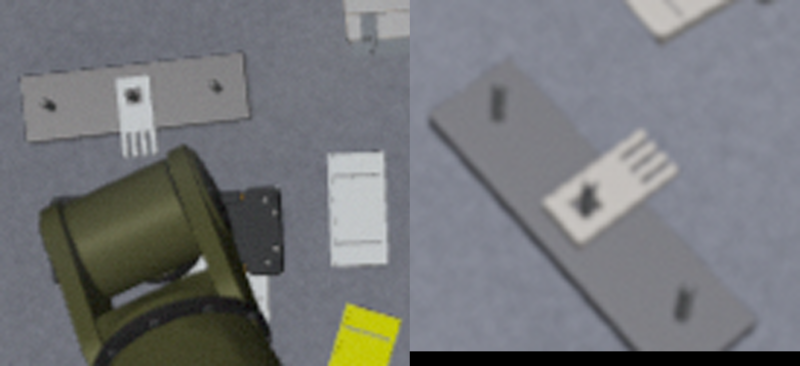

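The first comb is on pin 2, flat, with the pin visible in its hole. Now tray A.

{"fn": "carry_out", "kwargs": {"plan": [[[0.482, -0.275, 0.2, 0, 0, 0.009, 0.4], [0.482, -0.275, 0.2, 0, 0, 0.009, 0.4], [0.482, -0.275, 0.2, 0, 0, 0.009, 0.4], [0.482, -0.275, 0.5, 0, 0, 0.009, 0.4], [0.482, -0.275, 0.683, 0, 0, 0.009, 0.4], [0.482, -0.275, 0.683, 0, 0, 0.009, 0.4], [0.482, -0.275, 0.683, 0, 0, 0.009, -1], [0.482, -0.275, 0.683, 0, 0, 0.009, -1], [0.482, -0.275, 0.683, 0, 0, 0.009, -1], [0.482, -0.275, 0.683, 0, 0, 0.009, -1]]]}}

```text
time_s: 6.8
eef_pos: [0.3958, 0.2092, 0.0024]
ee_rot: [-0.009, 1.0, 0.0, 0.0]
wrist_force: [1.3, 0.4, -0.9]
grip_width: 0.528
grasp_force: 30.0
```

{"fn": "carry_out", "kwargs": {"plan": [[[0, 0, 0, 0, 0, 0, -1], [0, 0, 0, 0, 0, 0, -1], [0, 0, -0.25, 0, 0, 0, -1], [0, 0, -0.5, 0, 0, 0, -1], [0, 0, -0.5, 0, 0, 0, -1], [0, 0, -0.5, 0, 0, 0, -1]]]}}

```text
time_s: 7.3
eef_pos: [0.3959, 0.2093, 0.0633]
ee_rot: [-0.009, 1.0, 0.001, 0.001]
wrist_force: [-0.1, 0.0, -1.7]
grip_width: 0.526
grasp_force: 30.0
```

```bash
python3 - <<'E'
from h import *
rep()
# slot centres at x=650: y=-59.85 row mid; axis 3.2deg
a=np.radians(3.2);u=np.array([np.cos(a),np.sin(a)]);v=np.array([-u[1],u[0]])
C=np.array([650,-59.9])
for i in range(4): print('slot',i+1,(C+v*(120-80*i)).round(1))
S=C+v*120
q=lambda x:tuple(S+u*((x-S[0])/u[0]))
plan([(440,150,62,92,0,4),(*q(530)[:2],62,93.2,0,4)])
c=shot(); print(blobs(c,300,900)); crop(c,(280,150,440,250),5,'d1')
E
```

```text
t 7.3 p [395.9 209.3  63.3] yawY 91.05 tilt 0.17 w 49.5 gf 30.0 F [-0.1  0.  -1.7]
slot 1 [643.3  59.9]
slot 2 [647.8 -20. ]
slot 3 [652.2 -99.8]
slot 4 [ 656.7 -179.7]
CALL
  x4 [-0.358, -0.501, 0.011, 0.001, 0.001, -0.008, -1.0]
CALL
  x4 [-0.722, -0.829, 0.0, 0.0, 0.0, -0.01, -1.0]
[(array([454.5, 275.1]), 736, array([ 403.4, -314.1]), -11.0, array([100.6,  50.9])), (array([371.9, 256.5]), 742, array([ 454. , -101.7]), 13.7, array([101.2,  51.3])), (array([413.2, 248.8]), 309, array([ 472.8, -209.4]), -8.0, array([71.3, 31. ])), (array([291.7, 245.7]), 744, array([483.3, 105.3]), 1.6, array([101. ,  51.4])), (array([215.9, 214. ]), 312, array([568.9, 302.3]), 6.0, array([71.6, 31.6])), (array([323.5,  84.4]), 628, array([907.2,  18.8]), -0.6, array([67.4, 66.4]))]
```

{"fn": "carry_out", "kwargs": {"plan": [[[-0.358, -0.501, 0, 0, 0, -0.008, -1], [-0.358, -0.501, 0, 0, 0, -0.008, -1], [-0.358, -0.501, 0, 0, 0, -0.008, -1], [-0.358, -0.501, 0, 0, 0, -0.008, -1]]]}}

```text
time_s: 7.68
eef_pos: [0.4391, 0.1486, 0.0608]
ee_rot: [-0.016, 1.0, -0.0, -0.001]
wrist_force: [0.1, 0.8, -1.4]
grip_width: 0.527
grasp_force: 30.0
```

{"fn": "carry_out", "kwargs": {"plan": [[[-0.556, -0.834, 0, 0, 0, -0.01, -1], [-0.556, -0.834, 0, 0, 0, -0.01, -1], [-0.556, -0.834, 0, 0, 0, -0.01, -1], [-0.556, -0.834, 0, 0, 0, -0.01, -1], [-0.556, -0.834, 0, 0, 0, -0.01, -1]]]}}

```text
time_s: 8.1
eef_pos: [0.5091, 0.0516, 0.061]
ee_rot: [-0.027, 1.0, 0.0, -0.001]
wrist_force: [-1.0, -0.4, -1.6]
grip_width: 0.53
grasp_force: 30.0
```

```bash
cat > slot.py <<'E'
from h import *
a=np.radians(3.2);u=np.array([np.cos(a),np.sin(a)]);v=np.array([-u[1],u[0]])
C=np.array([650,-59.9])
def q(i,x):
    S=C+v*(120-80*(i-1)); return S+u*((x-S[0])/u[0])
E
python3 - <<'E'
from slot import *
rep(); c=shot(); s=shot('scene')
A=cv2.resize(c['pixels'][150:230,280:380],None,fx=4,fy=4,interpolation=2);B=cv2.resize(s['pixels'][220:320,240:340],None,fx=4,fy=4,interpolation=2)
o=np.zeros((400,800,3),np.uint8);o[:320,:400]=A;o[:,400:]=B; cv2.imwrite('pics/d2.png',o[...,::-1])
p,R,_=pose()
for sg in(1,-1):
    X=np.array([*(p[:2]+88*u+sg*25*v),p[2]+9.6])/1000
    print('tray front corner top',((proj(c,X)[0]-[280,150]+.5)*4).round(),((proj(s,X)[0]-[240,220]+.5)*4+[400,0]).round())
for sg in(1,-1):
    X=np.array([*(q(1,625)+sg*26.5*v),55])/1000
    print('slot mouth at 625',((proj(c,X)[0]-[280,150]+.5)*4).round(),((proj(s,X)[0]-[240,220]+.5)*4+[400,0]).round())
plan([(*q(1,515),43.9,93.2,0,4)])
E
```

```text
t 8.1 p [509.1  51.6  61. ] yawY 93.11 tilt 0.11 w 49.8 gf 30.0 F [-1.  -0.4 -1.6]
tray front corner top [ 79. 202.] [661. 236.]
tray front corner top [159. 197.] [612. 179.]
slot mouth at 625 [ 76. 160.] [620. 278.]
slot mouth at 625 [159. 155.] [569. 217.]
CALL
  x4 [-0.055, -0.005, 0.145, 0.0, -0.001, 0.0, -1.0]
```

View pics/d2.png

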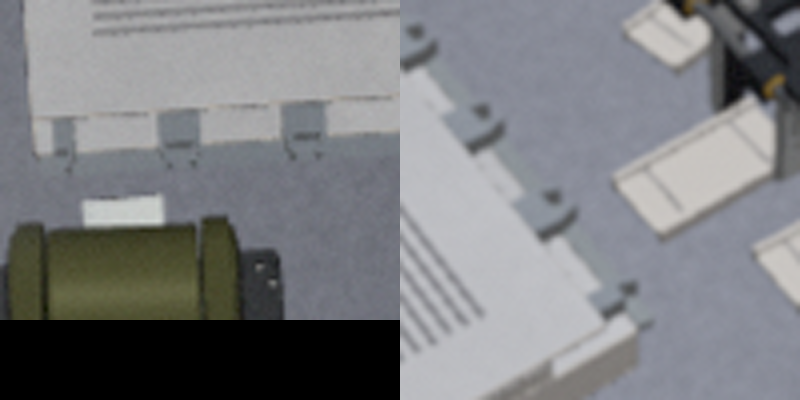

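The top view has the tray front corners at crop (82,200) and (164,196). That is about 1 px right of the kinematic prediction, so I'll measure it against the slot at sub-pixel level.

```bash
cat > lat.py <<'E'
from slot import *
def prof(c,i,x,z,w=45):
    """edges (mm, across slot i, + = dryer +y) in image along lateral line at world x, height z"""
    ss=np.arange(-w,w,.2); P=q(i,x)+ss[:,None]*v
    acc=0
    for dx in(-3,-1.5,0,1.5,3):
        uv=proj(c,np.c_[(P+u*dx),np.full(len(P),z)]/1000).astype(np.float32)
        acc=acc+cv2.remap(cv2.cvtColor(c['pixels'],cv2.COLOR_RGB2GRAY).astype(np.float32),uv[None,:,0],uv[None,:,1],cv2.INTER_CUBIC)[0]
    vv=cv2.GaussianBlur(acc[None]/5,(0,0),6)[0]; g=np.gradient(vv)
    return [(round(ss[k],1),round(g[k],1)) for k in range(3,len(ss)-3) if abs(g[k])==np.abs(g[max(0,k-20):k+21]).max() and abs(g[k])>.8]
E
python3 - <<'E'
from lat import *
c=shot(); p,R,_=pose()
print('offset kin',(p[:2]-q(1,p[0]))@v)
for x in(586,590,594): print('tray',x,prof(c,1,x,p[2]+9.6))
for i in(1,2,3,4):
  for dx in(632,638,644): print('slot',i,dx,prof(c,i,dx,47))
E
```

```text
offset kin 0.8294355307909923
tray 586 [(np.float64(-25.0), np.float32(3.8)), (np.float64(25.4), np.float32(-3.9))]
tray 590 [(np.float64(-25.0), np.float32(3.6)), (np.float64(25.4), np.float32(-3.9))]
tray 594 [(np.float64(-25.2), np.float32(2.9)), (np.float64(25.2), np.float32(-2.7))]
slot 1 632 [(np.float64(-25.2), np.float32(1.2)), (np.float64(25.6), np.float32(-2.0)), (np.float64(31.6), np.float32(-0.9)), (np.float64(40.4), np.float32(1.8))]
slot 1 638 [(np.float64(-26.4), np.float32(1.9)), (np.float64(25.8), np.float32(-2.0)), (np.float64(40.4), np.float32(2.1))]
slot 1 644 [(np.float64(-26.6), np.float32(2.0)), (np.float64(25.4), np.float32(-1.9)), (np.float64(40.2), np.float32(2.3))]
slot 2 632 [(np.float64(-25.8), np.float32(1.2)), (np.float64(26.8), np.float32(-0.8))]
slot 2 638 [(np.float64(-24.6), np.float32(1.9)), (np.float64(26.8), np.float32(-2.1))]
slot 2 644 [(np.float64(-25.0), np.float32(2.0)), (np.float64(26.4), np.float32(-2.2))]
slot 3 632 [(np.float64(-27.0), np.float32(1.5))]
slot 3 638 [(np.float64(-25.2), np.float32(2.0)), (np.float64(30.0), np.float32(-1.0))]
slot 3 644 [(np.float64(-25.2), np.float32(2.9)), (np.float64(25.8), np.float32(-1.8))]
slot 4 632 [(np.float64(-28.0), np.float32(1.3)), (np.float64(35.2), np.float32(1.1))]
slot 4 638 [(np.float64(-26.4), np.float32(2.0)), (np.float64(35.0), np.float32(1.1))]
slot 4 644 [(np.float64(-40.6), np.float32(-1.3)), (np.float64(-24.6), np.float32(2.6)), (np.float64(27.2), np.float32(-1.6))]
```

```bash
sed -i 's/^C=.*/C=np.array([650,-59.9])+v*0.6/' slot.py; python3 - <<'E'
from slot import *
rep()
plan([(*q(1,520),43.9,93.2,0,4),(*q(1,548),43.9,93.2,0,5)])
E
```

```text
t 8.25 p [508.5  53.2  61.6] yawY 93.28 tilt 0.08 w 49.6 gf 30.0 F [ 0.2  0.8 -1.4]
CALL
  x4 [-0.096, -0.002, 0.147, 0.0, -0.001, 0.001, -1.0]
  x5 [-0.33, -0.002, 0.147, 0.0, -0.001, 0.001, -1.0]
```

{"fn": "carry_out", "kwargs": {"plan": [[[-0.096, -0.002, 0.147, 0, 0, 0, -1], [-0.096, -0.002, 0.147, 0, 0, 0, -1], [-0.096, -0.002, 0.147, 0, 0, 0, -1], [-0.15, -0.002, 0.147, 0, 0, 0, -1], [-0.2, -0.002, 0.147, 0, 0, 0, -1], [-0.25, -0.002, 0.147, 0, 0, 0, -1], [-0.29, -0.002, 0.147, 0, 0, 0, -1], [-0.33, -0.002, 0.147, 0, 0, 0, -1], [-0.33, -0.002, 0.147, 0, 0, 0, -1], [-0.33, -0.002, 0.147, 0, 0, 0, -1]]]}}

```text
time_s: 9.08
eef_pos: [0.5491, 0.0539, 0.0444]
ee_rot: [-0.028, 1.0, 0.0, -0.0]
wrist_force: [-0.1, -0.8, -1.4]
grip_width: 0.531
grasp_force: 30.0
```

```bash
python3 - <<'E'
from slot import *
rep()
plan([(*q(1,590),43.9,93.2,0,9)])
E
```

```text
t 9.08 p [549.1  53.9  44.4] yawY 93.2 tilt 0.01 w 49.9 gf 30.0 F [-0.1 -0.8 -1.4]
CALL
  x9 [-0.342, 0.011, 0.004, 0.0, -0.0, 0.0, -1.0]
```

```bash
cat >> h.py <<'E'
def pavg(n=6):
    P=[];Q=[]
    for i in range(n):
        ctrl.camera('top'); o=ctrl.get_obs(); P.append(np.array(o['eef_pos'])*1000); Q.append(o['ee_rot'])
    R=Ro.from_quat(Q).mean().as_matrix()
    print('avg',np.mean(P,0).round(2),'sd',np.std(P,0).round(2),'yawY',np.degrees(np.arctan2(R[1,1],R[0,1])).round(2),'F',np.round(o['wrist_force'],1))
    return np.mean(P,0),R,o
E
python3 - <<'E'
from slot import *
s=pavg(8)
print('lat off',(s[0][:2]-q(1,s[0][0]))@v)
plan([(*q(1,588),43.9,93.2,0,9)],s)
E
```

```text
avg [548.87  53.92  44.5 ] sd [0.05 0.01 0.06] yawY 93.21 F [ 0.7  0.1 -1.7]
lat off -1.3086399824628512
CALL
  x9 [-0.327, 0.011, 0.005, -0.0, -0.0, 0.0, -1.0]
```

```bash
python3 - <<'E'
from lat import *
c=shot(); s=pavg(3); print((s[0][:2]-q(1,s[0][0]))@v, s[2]['q'])
for x in(600,608,616,628): print('tray',x,prof(c,1,x,54))
crop(c,(280,150,380,225),6,'d3')
E
```

```text
avg [548.99  53.95  44.56] sd [0.   0.01 0.01] yawY 93.21 F [ 0.6 -0.  -0.8]
-1.2898872075664134 [ 3.15648868e-02  4.89180504e-01  1.66450389e+00 -1.58155392e-05
  9.87912028e-01 -1.59527414e+00]
tray 600 []
tray 608 []
tray 616 []
tray 628 [(np.float64(-26.8), np.float32(2.3)), (np.float64(23.8), np.float32(-2.2)), (np.float64(39.2), np.float32(1.0))]
```

View pics/d3.png

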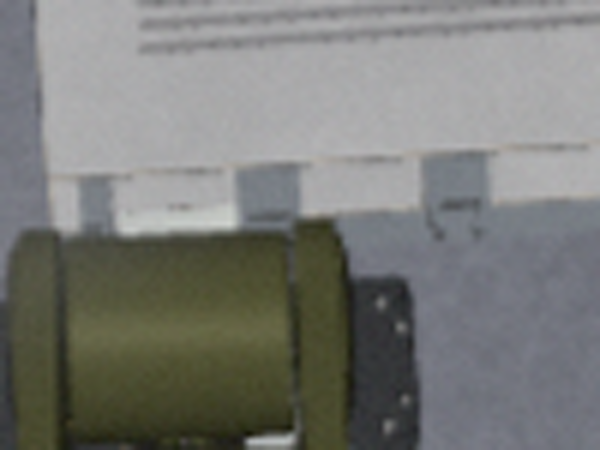

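The tray nose is already in the flare (crop x 118–238 against the floor at 113–235), roughly half a millimetre off centre. Advancing.

{"fn": "carry_out", "kwargs": {"plan": [[[-0.03, 0.005, 0.003, 0, 0, 0, -1], [-0.07, 0.005, 0.005, 0, 0, 0, -1], [-0.11, 0.005, 0.005, 0, 0, 0, -1], [-0.15, 0.005, 0.005, 0, 0, 0, -1], [-0.19, 0.005, 0.005, 0, 0, 0, -1], [-0.23, 0.005, 0.005, 0, 0, 0, -1], [-0.23, 0.005, 0.005, 0, 0, 0, -1], [-0.23, 0.005, 0.005, 0, 0, 0, -1]]]}}

```text
time_s: 10.35
eef_pos: [0.5766, 0.0561, 0.0438]
ee_rot: [-0.028, 1.0, 0.0, -0.0]
wrist_force: [0.9, 0.2, -0.3]
grip_width: 0.531
grasp_force: 30.0
```

```bash
python3 - <<'E'
from lat import *
s=pavg(3); print((s[0][:2]-q(1,s[0][0]))@v); rep()
E
```

```text
avg [576.38  56.09  43.83] sd [0.03 0.01 0.04] yawY 93.21 F [ 0.4 -0.2 -1. ]
-0.6818993175694006
t 10.5 p [576.4  56.1  43.9] yawY 93.21 tilt 0.01 w 49.9 gf 30.0 F [ 0.4 -0.2 -1. ]
```

{"fn": "carry_out", "kwargs": {"plan": [[[-0.05, 0, 0, 0, 0, 0, -1], [-0.1, 0, 0, 0, 0, 0, -1], [-0.14, 0, 0, 0, 0, 0, -1], [-0.17, 0, 0, 0, 0, 0, -1], [-0.18, 0, 0, 0, 0, 0, -1], [-0.18, 0, 0, 0, 0, 0, -1]]]}}

```text
time_s: 11.0
eef_pos: [0.5983, 0.0573, 0.0438]
ee_rot: [-0.028, 1.0, -0.0, -0.0]
wrist_force: [-0.3, -0.2, -0.6]
grip_width: 0.53
grasp_force: 30.0
```

{"fn": "carry_out", "kwargs": {"plan": [[[-0.01, 0, 0, 0, 0, 0, -1], [-0.02, 0, 0, 0, 0, 0, -1], [-0.02, 0, 0, 0, 0, 0, -1]]]}}

```text
time_s: 11.25
eef_pos: [0.599, 0.0575, 0.0432]
ee_rot: [-0.028, 1.0, 0.0, -0.002]
wrist_force: [-9.1, 0.1, 0.7]
grip_width: 0.53
grasp_force: 30.0
```

{"fn": "carry_out", "kwargs": {"plan": [[[-0.01, 0, 0, 0, 0, 0, -1], [-0.02, 0, 0, 0, 0, 0, -1], [-0.02, 0, 0, 0, 0, 0, -1]]]}}

```text
time_s: 11.5
eef_pos: [0.5994, 0.0581, 0.0424]
ee_rot: [-0.028, 1.0, 0.0, -0.005]
wrist_force: [-20.9, 3.4, 1.7]
grip_width: 0.529
grasp_force: 30.0
```

```bash
python3 - <<'E'
from lat import *
s=pavg(2); print((s[0][:2]-q(1,s[0][0]))@v); rep()
E
```

```text
avg [599.42  58.08  42.43] sd [0.01 0.   0.01] yawY 93.23 F [-19.5   3.4   1.4]
0.019846594765482443
t 11.6 p [599.4  58.1  42.4] yawY 93.23 tilt 0.53 w 49.7 gf 30.0 F [-19.5   3.4   1.4]
```

Home contact at 20 N. Releasing and moving to tray B.

{"fn": "carry_out", "kwargs": {"plan": [[[0.03, 0, 0, 0, 0, 0, -1], [0.03, 0, 0, 0, 0, 0, 0.3], [0.03, 0, 0, 0, 0, 0, 0.3], [0.03, 0, 0, 0, 0, 0, 0.3], [0.03, 0, 0, 0, 0, 0, 0.3], [0.03, 0, -0.2, 0, 0, 0, 0.3], [0.03, 0, -0.35, 0, 0, 0, 0.3], [0.03, 0, -0.35, 0, 0, 0, 0.3]]]}}

```text
time_s: 12.27
eef_pos: [0.6011, 0.0574, 0.0897]
ee_rot: [-0.028, 1.0, -0.0, 0.003]
wrist_force: [0.7, 0.8, 1.4]
grip_width: 0.649
grasp_force: 0.0
```

```bash
python3 - <<'E'
from lat import *
s=pavg(3)
plan([(500,80,80,92,66,4),(445.3,104.3,60,91.5,66,4),(445.3,104.3,2.5,91.5,66,5)],s)
E
```

```text
avg [599.66  57.34  86.35] sd [0.52 0.03 0.97] yawY 93.21 F [-0.6 -0.2 -0.1]
CALL
  x4 [0.819, 0.235, 0.052, -0.0, 0.001, 0.01, 0.404]
CALL
  x4 [0.448, 0.218, 0.167, 0.0, 0.0, 0.004, 0.404]
  x5 [0.448, 0.218, 0.646, 0.0, 0.0, 0.004, 0.404]
```

{"fn": "carry_out", "kwargs": {"plan": [[[0.819, 0.235, 0.05, 0, 0, 0.01, 0.4], [0.819, 0.235, 0.05, 0, 0, 0.01, 0.4], [0.819, 0.235, 0.05, 0, 0, 0.01, 0.4], [0.819, 0.235, 0.05, 0, 0, 0.01, 0.4]]]}}

```text
time_s: 12.75
eef_pos: [0.4959, 0.0807, 0.0785]
ee_rot: [-0.018, 1.0, -0.0, -0.002]
wrist_force: [-0.0, -0.1, 0.1]
grip_width: 0.7
grasp_force: 0.0
```

{"fn": "carry_out", "kwargs": {"plan": [[[0.448, 0.218, 0.167, 0, 0, 0, 0.4], [0.448, 0.218, 0.167, 0, 0, 0, 0.4], [0.448, 0.218, 0.167, 0, 0, 0, 0.4], [0.448, 0.218, 0.167, 0, 0, 0, 0.4], [0.448, 0.218, 0.167, 0, 0, 0, 0.4]]]}}

```text
time_s: 13.17
eef_pos: [0.446, 0.1041, 0.06]
ee_rot: [-0.018, 1.0, -0.0, 0.0]
wrist_force: [-1.7, -0.1, -0.1]
grip_width: 0.701
grasp_force: 0.0
```

```bash
python3 - <<'E'
from lat import *
c=shot(save='t5')
for b in blobs(c,100,900): print(*b)
print('tray1 in slot',prof(c,1,610,52))
s=pavg(3)
plan([(445.3,104.3,2.5,91.5,66,5)],s)
E
```

```text
[454.5 275.1] 741 [ 403.6 -314.2] -10.9 [100.8  51. ]
[534.2 259.2] 170 [ 441.7 -520.4] 13.7 [58.  29.5]
[371.9 256.4] 745 [ 454.  -101.5] 13.7 [101.2  51.9]
[413.2 248.8] 312 [ 472.8 -209.2] -8.0 [71.3 31.4]
[290.7 231. ] 167 [521.2 106.5] -88.6 [51.3 26.1]
[215.9 214. ] 315 [568.7 302.3] 6.1 [71.9 31.5]
[522.3 197.6] 201 [ 587.3 -469.6] 76.0 [124.4  87.8]
[323.6  84.4] 628 [907.4  18.6] 0.0 [67.4 66.8]
tray1 in slot [(np.float64(-27.0), np.float32(3.5)), (np.float64(23.8), np.float32(-2.8))]
avg [445.84 103.96  59.96] sd [0.15 0.01 0.03] yawY 91.98 F [ 0.1 -0.3 -0.1]
CALL
  x5 [0.005, 0.003, 0.479, 0.0, 0.0, 0.004, 0.404]
```

View pics/t5.png

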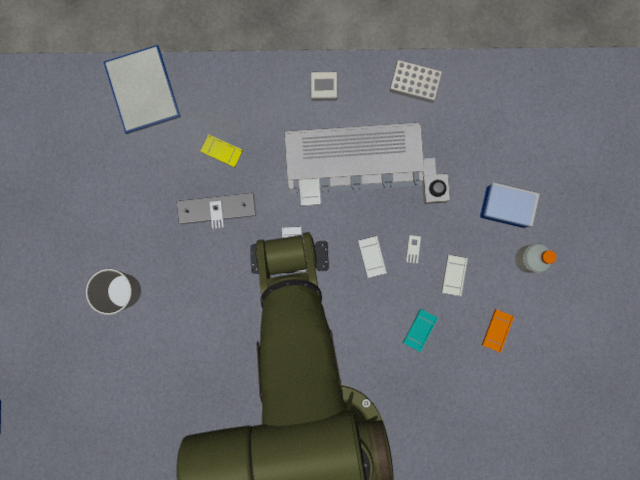

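Tray A sits in slot 1 at about (310,192), and everything else is undisturbed. Grasping tray B.

{"fn": "carry_out", "kwargs": {"plan": [[[0.005, 0.003, 0.25, 0, 0, 0, 0.4], [0.005, 0.003, 0.478, 0, 0, 0, 0.4], [0.005, 0.003, 0.478, 0, 0, 0, 0.4], [0.005, 0.003, 0.478, 0, 0, 0, 0.4], [0.005, 0.003, 0.478, 0, 0, 0, -1], [0.005, 0.003, 0.478, 0, 0, 0, -1], [0.005, 0.003, 0.478, 0, 0, 0, -1], [0.005, 0.003, 0.478, 0, 0, 0, -1], [0.005, 0.003, 0.478, 0, 0, 0, -1], [0.005, 0.003, 0.478, 0, 0, 0, -1]]]}}

```text
time_s: 14.2
eef_pos: [0.4444, 0.1046, 0.0027]
ee_rot: [-0.018, 1.0, -0.0, 0.0]
wrist_force: [0.4, -0.2, 2.3]
grip_width: 0.527
grasp_force: 30.0
```

{"fn": "carry_out", "kwargs": {"plan": [[[0, 0, -0.25, 0, 0, 0, -1], [0, 0, -0.5, 0, 0, 0, -1], [0, 0, -0.5, 0, 0, 0, -1], [0, 0, -0.5, 0, 0, 0, -1], [0, 0, -0.5, 0, 0, 0, -1]]]}}

```text
time_s: 14.62
eef_pos: [0.444, 0.1046, 0.0619]
ee_rot: [-0.018, 1.0, -0.0, -0.0]
wrist_force: [-0.2, -0.3, -0.7]
grip_width: 0.53
grasp_force: 30.0
```

```bash
python3 - <<'E'
from lat import *
s=pavg(3); rep()
plan([(460,50,62,92,0,4),(*q(2,515),62,93.2,0,5)],s)
E
```

```text
avg [443.73 104.52  61.5 ] sd [0.03 0.01 0.05] yawY 92.01 F [-0.4  0.6 -0.9]
t 14.77 p [443.8 104.5  61.5] yawY 92.01 tilt 0.11 w 49.6 gf 30.0 F [-0.4  0.6 -0.9]
CALL
  x4 [-0.12, -0.459, -0.004, -0.0, -0.001, 0.0, -1.0]
CALL
  x5 [-0.436, -0.655, 0.0, 0.0, 0.0, -0.01, -1.0]
```

{"fn": "carry_out", "kwargs": {"plan": [[[-0.12, -0.459, -0.02, 0, 0, 0, -1], [-0.12, -0.459, -0.02, 0, 0, 0, -1], [-0.12, -0.459, -0.02, 0, 0, 0, -1], [-0.5, -0.95, -0.02, 0, 0, -0.01, -1], [-0.5, -0.95, -0.02, 0, 0, -0.01, -1], [-0.5, -0.95, -0.02, 0, 0, -0.01, -1], [-0.5, -0.95, -0.02, 0, 0, -0.01, -1]]]}}

```text
time_s: 15.35
eef_pos: [0.5082, -0.0077, 0.0639]
ee_rot: [-0.027, 1.0, 0.0, -0.001]
wrist_force: [0.4, 0.1, -0.5]
grip_width: 0.527
grasp_force: 30.0
```

```bash
cat > pre.py <<'E'
import sys
from lat import *
i=int(sys.argv[1])
s=pavg(4); c=shot()
for d in(78,82): print('tray img',prof(c,i,s[0][0]+d,s[0][2]+9.6))
print('slot img',prof(c,i,640+4.5*(i-1),47),'kin off',((s[0][:2]-q(i,s[0][0]))@v).round(2))
x=519+4.5*(i-1)
plan([(*q(i,x),43.9,93.2,0,4),(*q(i,x+30),43.9,93.2,0,6)],s)
E
python3 pre.py 2
```

```text
avg [507.58  -6.5   64.31] sd [0.07 0.27 0.24] yawY 93.22 F [-1.   0.1 -0. ]
tray img [(np.float64(-5.2), np.float32(3.4)), (np.float64(43.2), np.float32(-1.3))]
tray img [(np.float64(-5.4), np.float32(3.3)), (np.float64(43.2), np.float32(-1.6))]
slot img [(np.float64(-25.8), np.float32(1.9)), (np.float64(25.8), np.float32(-2.3))] kin off 20.67
CALL
  x4 [-0.123, -0.172, 0.17, 0.0, -0.001, 0.0, -1.0]
  x6 [-0.374, -0.172, 0.169, 0.0, -0.001, 0.0, -1.0]
```

{"fn": "carry_out", "kwargs": {"plan": [[[-0.06, -0.17, 0.1, 0, 0, 0, -1], [-0.12, -0.17, 0.169, 0, 0, 0, -1], [-0.12, -0.17, 0.169, 0, 0, 0, -1], [-0.12, -0.17, 0.169, 0, 0, 0, -1], [-0.12, -0.17, 0.169, 0, 0, 0, -1]]]}}

```text
time_s: 16.02
eef_pos: [0.5236, -0.0262, 0.0451]
ee_rot: [-0.028, 1.0, 0.0, 0.0]
wrist_force: [-0.3, -0.3, -0.8]
grip_width: 0.528
grasp_force: 30.0
```

```bash
sed -i 's/x=519+4.5/x=518+4.5/' pre.py; python3 pre.py 2
```

```text
avg [523.74 -26.38  45.18] sd [0.06 0.09 0.03] yawY 93.24 F [ 1.2 -0.2 -0.5]
tray img [(np.float64(-26.4), np.float32(3.0)), (np.float64(8.6), np.float32(-1.2)), (np.float64(16.4), np.float32(-1.4)), (np.float64(26.0), np.float32(-3.8))]
tray img [(np.float64(-26.6), np.float32(3.0)), (np.float64(25.2), np.float32(-4.7)), (np.float64(42.6), np.float32(1.8))]
slot img [(np.float64(-25.6), np.float32(2.0)), (np.float64(25.6), np.float32(-2.3))] kin off -0.08
CALL
  x4 [0.01, 0.001, 0.011, -0.0, 0.0, 0.0, -1.0]
  x6 [-0.24, 0.001, 0.011, -0.0, 0.0, 0.0, -1.0]
```

{"fn": "carry_out", "kwargs": {"plan": [[[-0.03, 0.004, 0.011, 0, 0, 0, -1], [-0.08, 0.004, 0.011, 0, 0, 0, -1], [-0.13, 0.004, 0.011, 0, 0, 0, -1], [-0.18, 0.004, 0.011, 0, 0, 0, -1], [-0.23, 0.004, 0.011, 0, 0, 0, -1], [-0.27, 0.004, 0.011, 0, 0, 0, -1], [-0.27, 0.004, 0.011, 0, 0, 0, -1], [-0.27, 0.004, 0.011, 0, 0, 0, -1]]]}}

```text
time_s: 16.93
eef_pos: [0.5562, -0.0245, 0.0431]
ee_rot: [-0.028, 1.0, 0.0, -0.0]
wrist_force: [0.0, -0.2, 0.2]
grip_width: 0.529
grasp_force: 30.0
```

```bash
cat > mid.py <<'E'
import sys
from lat import *
i=int(sys.argv[1]); s=pavg(3); print('kin off',((s[0][:2]-q(i,s[0][0]))@v).round(2))
x=594+4.5*(i-1); plan([(*q(i,x),43.7,93.2,0,8)],s)
E
python3 mid.py 2
```

```text
avg [555.95 -24.49  43.22] sd [0.03 0.01 0.06] yawY 93.21 F [-0.5 -0.5 -0.5]
kin off 0.01
CALL
  x8 [-0.355, -0.0, -0.004, 0.0, -0.0, 0.0, -1.0]
```

{"fn": "carry_out", "kwargs": {"plan": [[[-0.05, 0.002, -0.003, 0, 0, 0, -1], [-0.1, 0.002, -0.003, 0, 0, 0, -1], [-0.15, 0.002, -0.003, 0, 0, 0, -1], [-0.2, 0.002, -0.003, 0, 0, 0, -1], [-0.25, 0.002, -0.003, 0, 0, 0, -1], [-0.29, 0.002, -0.003, 0, 0, 0, -1], [-0.33, 0.002, -0.003, 0, 0, 0, -1], [-0.355, 0.002, -0.003, 0, 0, 0, -1], [-0.355, 0.002, -0.003, 0, 0, 0, -1], [-0.355, 0.002, -0.003, 0, 0, 0, -1]]]}}

```text
time_s: 17.92
eef_pos: [0.5986, -0.0218, 0.0436]
ee_rot: [-0.028, 1.0, 0.0, -0.0]
wrist_force: [0.5, 0.3, 0.5]
grip_width: 0.53
grasp_force: 30.0
```

{"fn": "carry_out", "kwargs": {"plan": [[[-0.015, 0, 0, 0, 0, 0, -1], [-0.03, 0, 0, 0, 0, 0, -1], [-0.03, 0, 0, 0, 0, 0, -1]]]}}

```text
time_s: 18.17
eef_pos: [0.6025, -0.0217, 0.0438]
ee_rot: [-0.028, 1.0, -0.0, 0.0]
wrist_force: [-0.5, 0.3, 0.4]
grip_width: 0.527
grasp_force: 30.0
```

{"fn": "carry_out", "kwargs": {"plan": [[[-0.01, 0, 0, 0, 0, 0, -1], [-0.02, 0, 0, 0, 0, 0, -1], [-0.02, 0, 0, 0, 0, 0, -1]]]}}

```text
time_s: 18.42
eef_pos: [0.6028, -0.0215, 0.0428]
ee_rot: [-0.028, 1.0, 0.0, -0.003]
wrist_force: [-12.5, -0.1, 1.3]
grip_width: 0.526
grasp_force: 30.0
```

```bash
python3 mid.py 2
```

```text
avg [602.78 -21.45  42.87] sd [0.01 0.01 0.01] yawY 93.2 F [-11.    0.    2.4]
kin off 0.43
CALL
  x8 [0.036, -0.004, -0.007, 0.0, -0.002, 0.0, -1.0]
```

{"fn": "carry_out", "kwargs": {"plan": [[[0.017, 0, 0, 0, 0, 0, -1], [0.017, 0, 0, 0, 0, 0, 0.3], [0.017, 0, 0, 0, 0, 0, 0.3], [0.017, 0, 0, 0, 0, 0, 0.3], [0.017, 0, 0, 0, 0, 0, 0.3], [0.017, 0, -0.2, 0, 0, 0, 0.3], [0.017, 0, -0.35, 0, 0, 0, 0.3], [0.017, 0, -0.35, 0, 0, 0, 0.3], [0.017, 0, -0.35, 0, 0, 0, 0.3]]]}}

```text
time_s: 19.32
eef_pos: [0.6031, -0.0217, 0.0863]
ee_rot: [-0.028, 1.0, -0.0, 0.001]
wrist_force: [-0.4, -0.3, -0.1]
grip_width: 0.65
grasp_force: 0.0
```

```bash
python3 - <<'E'
from lat import *
s=pavg(3)
plan([(500,-70,80,98,66,4),(416.6,-110.7,60,103.6,66,5)],s)
E
```

```text
avg [602.27 -21.61  84.82] sd [0.17 0.02 0.3 ] yawY 93.21 F [ 0.  -0.7  0.4]
CALL
  x4 [0.873, -0.355, 0.041, 0.0, -0.0, -0.04, 0.404]
CALL
  x5 [0.735, -0.239, 0.167, 0.0, 0.0, -0.047, 0.404]
```

{"fn": "carry_out", "kwargs": {"plan": [[[0.873, -0.355, 0.04, 0, 0, -0.04, 0.4], [0.873, -0.355, 0.04, 0, 0, -0.04, 0.4], [0.873, -0.355, 0.04, 0, 0, -0.04, 0.4], [0.873, -0.355, 0.04, 0, 0, -0.04, 0.4]]]}}

```text
time_s: 19.8
eef_pos: [0.496, -0.0713, 0.0795]
ee_rot: [-0.069, 0.998, 0.0, -0.002]
wrist_force: [0.1, 1.0, 0.6]
grip_width: 0.701
grasp_force: 0.0
```

{"fn": "carry_out", "kwargs": {"plan": [[[0.735, -0.239, 0.167, 0, 0, -0.047, 0.4], [0.735, -0.239, 0.167, 0, 0, -0.047, 0.4], [0.735, -0.239, 0.167, 0, 0, -0.047, 0.4], [0.735, -0.239, 0.167, 0, 0, -0.047, 0.4], [0.735, -0.239, 0.167, 0, 0, -0.047, 0.4]]]}}

```text
time_s: 20.22
eef_pos: [0.4177, -0.1109, 0.061]
ee_rot: [-0.118, 0.993, -0.0, 0.0]
wrist_force: [-0.4, -0.6, -0.0]
grip_width: 0.701
grasp_force: 0.0
```

```bash
python3 - <<'E'
from lat import *
c=shot(); s=pavg(3); 
for b in blobs(c,100,900)[:]: print(*b)
sc=shot('scene')
for i in(1,2): print('tray',i,prof(c,i,612,52))
# compare tray C end pixels now vs first picture (scene)
a=cv2.imread('pics/scene0.png').astype(int); b=sc['pixels'][...,::-1].astype(int)
d=np.abs(a-b).max(2)[170:260,260:345]>60; print('scene diff near C/comb/D',d.sum(), np.argwhere(d).mean(0) if d.any() else '')
plan([(416.6,-110.7,2.5,103.6,66,5)],s)
E
```

```text
avg [ 418.25 -110.43   61.02] sd [0.13 0.07 0.07] yawY 103.68 F [-0.5  0.5  0. ]
[454.5 275.1] 742 [ 403.5 -314.1] -10.8 [100.9  51. ]
[534.4 258.7] 175 [ 443.2 -521.3] 15.6 [56.4 31.8]
[367.5 243.2] 148 [483.6 -95. ] -76.2 [51.3 41.2]
[215.9 214. ] 316 [568.7 302.3] 6.1 [71.8 31.6]
[522.3 197.6] 203 [ 587.4 -469.6] 75.9 [124.4  87.8]
[323.5  84.4] 629 [907.2  18.5] -0.5 [67.5 66.9]
tray 1 [(np.float64(-27.2), np.float32(3.4)), (np.float64(23.8), np.float32(-2.9))]
tray 2 [(np.float64(-26.2), np.float32(3.1)), (np.float64(23.8), np.float32(-2.9))]
scene diff near C/comb/D 522 [32.09578544 52.18390805]
CALL
  x5 [0.014, 0.001, 0.488, -0.0, 0.0, 0.001, 0.404]
```

{"fn": "carry_out", "kwargs": {"plan": [[[0.014, 0, 0.25, 0, 0, 0, 0.4], [0.014, 0, 0.487, 0, 0, 0, 0.4], [0.014, 0, 0.487, 0, 0, 0, 0.4], [0.014, 0, 0.487, 0, 0, 0, 0.4], [0.014, 0, 0.487, 0, 0, 0, -1], [0.014, 0, 0.487, 0, 0, 0, -1], [0.014, 0, 0.487, 0, 0, 0, -1], [0.014, 0, 0.487, 0, 0, 0, -1], [0.014, 0, 0.487, 0, 0, 0, -1], [0.014, 0, 0.487, 0, 0, 0, -1]]]}}

```text
time_s: 21.3
eef_pos: [0.4155, -0.1111, 0.0025]
ee_rot: [-0.119, 0.993, -0.0, 0.0]
wrist_force: [0.3, 1.2, 1.2]
grip_width: 0.527
grasp_force: 29.9
```

{"fn": "carry_out", "kwargs": {"plan": [[[0, 0, -0.25, 0, 0, 0, -1], [0, 0, -0.48, 0, 0, 0, -1], [0, 0, -0.48, 0, 0, 0, -1], [0, 0, -0.48, 0, 0, 0, -1], [0, 0, -0.48, 0, 0, 0, -1]]]}}

```text
time_s: 21.72
eef_pos: [0.4151, -0.111, 0.0595]
ee_rot: [-0.119, 0.993, 0.0, -0.0]
wrist_force: [0.1, 0.1, -0.7]
grip_width: 0.525
grasp_force: 29.9
```

```bash
python3 - <<'E'
from lat import *
s=pavg(3); rep()
plan([(*q(3,516),60,93.2,0,9)],s)
E
```

```text
avg [ 414.89 -110.95   59.1 ] sd [0.02 0.01 0.05] yawY 103.65 F [ 0.   0.1 -0.4]
t 21.87 p [ 414.9 -110.9   59.1] yawY 103.65 tilt 0.1 w 49.5 gf 29.9 F [ 0.   0.1 -0.4]
CALL
  x9 [-0.827, -0.166, -0.009, 0.0, -0.001, 0.087, -1.0]
```

{"fn": "carry_out", "kwargs": {"plan": [[[-0.827, -0.166, -0.02, 0, 0, 0.087, -1], [-0.827, -0.166, -0.02, 0, 0, 0.087, -1], [-0.827, -0.166, -0.02, 0, 0, 0.087, -1], [-0.827, -0.166, -0.02, 0, 0, 0.087, -1], [-0.827, -0.166, 0.06, 0, 0, 0.087, -1], [-0.827, -0.166, 0.128, 0, 0, 0.087, -1], [-0.827, -0.166, 0.128, 0, 0, 0.087, -1], [-0.827, -0.166, 0.128, 0, 0, 0.087, -1]]]}}

```text
time_s: 22.53
eef_pos: [0.5154, -0.107, 0.0438]
ee_rot: [-0.028, 1.0, 0.0, -0.001]
wrist_force: [-0.3, 0.1, -1.5]
grip_width: 0.529
grasp_force: 29.9
```

```bash
python3 pre.py 3
```

```text
avg [ 516.28 -107.17   44.8 ] sd [0.25 0.02 0.26] yawY 93.2 F [-0.3  0.6 -0.6]
tray img [(np.float64(-25.6), np.float32(2.8)), (np.float64(-14.2), np.float32(-1.8)), (np.float64(3.4), np.float32(-1.3)), (np.float64(27.2), np.float32(2.4))]
tray img [(np.float64(-25.6), np.float32(3.6)), (np.float64(-8.8), np.float32(-1.3)), (np.float64(0.4), np.float32(-4.4)), (np.float64(22.0), np.float32(2.4))]
slot img [(np.float64(-25.6), np.float32(2.7)), (np.float64(25.0), np.float32(-1.7))] kin off -0.33
CALL
  x4 [-0.09, 0.003, 0.007, -0.0, 0.0, -0.0, -1.0]
  x6 [-0.34, 0.003, 0.007, -0.0, 0.0, -0.0, -1.0]
```

{"fn": "carry_out", "kwargs": {"plan": [[[-0.08, 0.003, 0.007, 0, 0, 0, -1], [-0.15, 0.003, 0.007, 0, 0, 0, -1], [-0.19, 0.003, 0.007, 0, 0, 0, -1], [-0.23, 0.003, 0.007, 0, 0, 0, -1], [-0.27, 0.003, 0.007, 0, 0, 0, -1], [-0.31, 0.003, 0.007, 0, 0, 0, -1], [-0.34, 0.003, 0.007, 0, 0, 0, -1], [-0.34, 0.003, 0.007, 0, 0, 0, -1], [-0.34, 0.003, 0.007, 0, 0, 0, -1]]]}}

```text
time_s: 23.53
eef_pos: [0.5573, -0.1044, 0.0437]
ee_rot: [-0.028, 1.0, 0.0, -0.0]
wrist_force: [-0.9, -0.2, -0.4]
grip_width: 0.528
grasp_force: 29.9
```

```bash
python3 mid.py 3
```

```text
avg [ 557.11 -104.42   43.75] sd [0.02 0.02 0.04] yawY 93.21 F [-0.5 -0.5 -0.9]
kin off 0.13
CALL
  x8 [-0.383, -0.001, 0.0, 0.0, -0.0, 0.0, -1.0]
```

{"fn": "carry_out", "kwargs": {"plan": [[[-0.05, 0, 0, 0, 0, 0, -1], [-0.1, 0, 0, 0, 0, 0, -1], [-0.15, 0, 0, 0, 0, 0, -1], [-0.2, 0, 0, 0, 0, 0, -1], [-0.25, 0, 0, 0, 0, 0, -1], [-0.3, 0, 0, 0, 0, 0, -1], [-0.34, 0, 0, 0, 0, 0, -1], [-0.375, 0, 0, 0, 0, 0, -1], [-0.375, 0, 0, 0, 0, 0, -1], [-0.375, 0, 0, 0, 0, 0, -1]]]}}

```text
time_s: 24.52
eef_pos: [0.6022, -0.1018, 0.0437]
ee_rot: [-0.028, 1.0, 0.0, -0.0]
wrist_force: [0.2, 0.1, -0.5]
grip_width: 0.53
grasp_force: 29.9
```

{"fn": "carry_out", "kwargs": {"plan": [[[-0.015, 0, 0, 0, 0, 0, -1], [-0.03, 0, 0, 0, 0, 0, -1], [-0.03, 0, 0, 0, 0, 0, -1]]]}}

```text
time_s: 24.77
eef_pos: [0.6057, -0.1017, 0.0438]
ee_rot: [-0.028, 1.0, 0.0, -0.0]
wrist_force: [-1.0, -0.2, -0.9]
grip_width: 0.527
grasp_force: 29.9
```

{"fn": "carry_out", "kwargs": {"plan": [[[-0.01, 0, 0, 0, 0, 0, -1], [-0.02, 0, 0, 0, 0, 0, -1], [-0.02, 0, 0, 0, 0, 0, -1]]]}}

```text
time_s: 25.02
eef_pos: [0.6061, -0.1013, 0.0428]
ee_rot: [-0.028, 1.0, 0.001, -0.003]
wrist_force: [-13.6, 2.0, 3.0]
grip_width: 0.527
grasp_force: 29.9
```

```bash
python3 mid.py 3
```

```text
avg [ 606.12 -101.29   42.86] sd [0.01 0.01 0.01] yawY 93.2 F [-13.3   1.3   2.2]
kin off 0.53
CALL
  x8 [0.026, -0.004, -0.007, 0.001, -0.003, 0.0, -1.0]
```

{"fn": "carry_out", "kwargs": {"plan": [[[0.017, 0, 0, 0, 0, 0, -1], [0.017, 0, 0, 0, 0, 0, 0.3], [0.017, 0, 0, 0, 0, 0, 0.3], [0.017, 0, 0, 0, 0, 0, 0.3], [0.017, 0, 0, 0, 0, 0, 0.3], [0.017, 0, -0.2, 0, 0, 0, 0.3], [0.017, 0, -0.35, 0, 0, 0, 0.3], [0.017, 0, -0.35, 0, 0, 0, 0.3], [0.017, 0, -0.35, 0, 0, 0, 0.3]]]}}

```text
time_s: 25.92
eef_pos: [0.6066, -0.1017, 0.0865]
ee_rot: [-0.028, 1.0, -0.0, 0.001]
wrist_force: [0.1, -0.1, -1.0]
grip_width: 0.649
grasp_force: 0.0
```

```bash
python3 - <<'E'
from lat import *
s=pavg(3)
plan([(510,-170,85,90,66,4),(420,-250,85,82,66,4),(366,-306.8,60,79.1,66,4)],s)
E
```

```text
avg [ 605.85 -101.59   84.93] sd [0.16 0.03 0.3 ] yawY 93.21 F [0.1 0.6 0.5]
CALL
  x4 [0.829, -0.524, 0.0, 0.0, -0.0, 0.027, 0.404]
CALL
  x4 [0.75, -0.667, 0.0, 0.0, 0.0, 0.067, 0.404]
CALL
  x4 [0.38, -0.531, 0.208, 0.0, 0.0, 0.024, 0.404]
```

{"fn": "carry_out", "kwargs": {"plan": [[[0.829, -0.524, 0, 0, 0, 0.027, 0.4], [0.829, -0.524, 0, 0, 0, 0.027, 0.4], [0.829, -0.524, 0, 0, 0, 0.027, 0.4], [0.829, -0.524, 0, 0, 0, 0.027, 0.4], [0.829, -0.524, 0, 0, 0, 0.027, 0.4]]]}}

```text
time_s: 26.48
eef_pos: [0.5095, -0.1708, 0.0854]
ee_rot: [0.001, 1.0, 0.0, -0.0]
wrist_force: [0.2, 0.0, -0.5]
grip_width: 0.702
grasp_force: 0.0
```

{"fn": "carry_out", "kwargs": {"plan": [[[0.75, -0.667, 0, 0, 0, 0.067, 0.4], [0.75, -0.667, 0, 0, 0, 0.067, 0.4], [0.75, -0.667, 0, 0, 0, 0.067, 0.4], [0.75, -0.667, 0, 0, 0, 0.067, 0.4], [0.75, -0.667, 0, 0, 0, 0.067, 0.4]]]}}

```text
time_s: 26.9
eef_pos: [0.4204, -0.2505, 0.0856]
ee_rot: [0.071, 0.997, 0.0, -0.0]
wrist_force: [0.2, 0.4, 0.3]
grip_width: 0.698
grasp_force: 0.0
```

{"fn": "carry_out", "kwargs": {"plan": [[[0.38, -0.531, 0.2, 0, 0, 0.024, 0.4], [0.38, -0.531, 0.2, 0, 0, 0.024, 0.4], [0.38, -0.531, 0.2, 0, 0, 0.024, 0.4], [0.38, -0.531, 0.2, 0, 0, 0.024, 0.4]]]}}

```text
time_s: 27.23
eef_pos: [0.3666, -0.3067, 0.0611]
ee_rot: [0.096, 0.995, 0.0, -0.0]
wrist_force: [0.5, -0.1, 0.2]
grip_width: 0.701
grasp_force: 0.0
```

```bash
python3 - <<'E'
from lat import *
c=shot(save='t6'); s=pavg(3)
for b in blobs(c,80,900): print(*b)
for i in(1,2,3): print('tray',i,prof(c,i,612,52))
plan([(366,-306.8,2.5,79.1,66,5)],s)
E
```

```text
avg [ 367.64 -305.91   61.94] sd [0.05 0.06 0.08] yawY 79.15 F [ 0.1 -0.2  0.2]
[455.6 263.7] 301 [ 428.9 -319.9] 79.0 [51.3 49.9]
[536.6 257.9] 243 [ 445.9 -526.9] 3.9 [63.3 45. ]
[413.2 248.8] 318 [ 473.  -209.4] -7.8 [72. 32.]
[215.9 214. ] 323 [568.7 302.2] 5.7 [72.5 32.7]
[522.3 197.6] 211 [ 587.4 -469.7] 75.8 [125.2  88.5]
[323.5  84.4] 641 [907.5  18.8] -0.6 [68.1 67.7]
tray 1 [(np.float64(-27.0), np.float32(3.6)), (np.float64(23.8), np.float32(-3.1))]
tray 2 [(np.float64(-26.2), np.float32(3.2)), (np.float64(23.8), np.float32(-3.0))]
tray 3 [(np.float64(-26.8), np.float32(3.3)), (np.float64(24.2), np.float32(-4.0))]
CALL
  x5 [0.012, -0.01, 0.495, -0.0, 0.0, 0.0, 0.404]
```

View pics/t6.png

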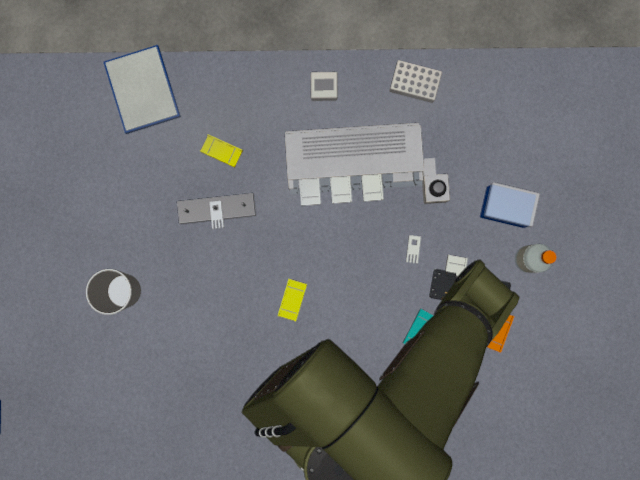

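Trays A, B and C stick out of slots 1–3 at (310,192), (341,190) and (372,188). Tray D and comb 2 have not moved. Grasping tray D.

{"fn": "carry_out", "kwargs": {"plan": [[[0.012, -0.01, 0.25, 0, 0, 0, 0.4], [0.012, -0.01, 0.495, 0, 0, 0, 0.4], [0.012, -0.01, 0.495, 0, 0, 0, 0.4], [0.012, -0.01, 0.495, 0, 0, 0, 0.4], [0.012, -0.01, 0.495, 0, 0, 0, -1], [0.012, -0.01, 0.495, 0, 0, 0, -1], [0.012, -0.01, 0.495, 0, 0, 0, -1], [0.012, -0.01, 0.495, 0, 0, 0, -1], [0.012, -0.01, 0.495, 0, 0, 0, -1], [0.012, -0.01, 0.495, 0, 0, 0, -1]]]}}

```text
time_s: 28.27
eef_pos: [0.3648, -0.3076, 0.0027]
ee_rot: [0.095, 0.995, -0.0, 0.0]
wrist_force: [1.4, 3.1, 3.9]
grip_width: 0.531
grasp_force: 29.9
```

{"fn": "carry_out", "kwargs": {"plan": [[[0, 0, -0.25, 0, 0, 0, -1], [0, 0, -0.5, 0, 0, 0, -1], [0, 0, -0.5, 0, 0, 0, -1], [0, 0, -0.5, 0, 0, 0, -1], [0, 0, -0.5, 0, 0, 0, -1]]]}}

```text
time_s: 28.68
eef_pos: [0.3642, -0.3074, 0.0617]
ee_rot: [0.095, 0.995, 0.0, -0.0]
wrist_force: [-0.3, -0.7, -1.5]
grip_width: 0.527
grasp_force: 29.9
```

```bash
python3 - <<'E'
from lat import *
s=pavg(3); rep()
plan([(425,-240,62,88,0,5),(*q(4,518),62,93.2,0,5),(*q(4,518),43.9,93.2,0,4)],s)
E
```

```text
avg [ 364.08 -307.19   61.3 ] sd [0.01 0.03 0.05] yawY 79.05 F [ 0.8 -0.6 -1.6]
t 28.83 p [ 364.1 -307.2   61.3] yawY 79.05 tilt 0.12 w 49.5 gf 29.9 F [ 0.8 -0.6 -1.6]
CALL
  x5 [-0.392, 0.646, -0.006, 0.001, -0.001, -0.075, -1.0]
CALL
  x5 [-0.759, 0.47, 0.0, 0.0, 0.0, -0.043, -1.0]
  x4 [-0.759, 0.47, 0.151, 0.0, 0.0, -0.043, -1.0]
```

{"fn": "carry_out", "kwargs": {"plan": [[[-0.392, 0.646, -0.02, 0, 0, -0.075, -1], [-0.392, 0.646, -0.02, 0, 0, -0.075, -1], [-0.392, 0.646, -0.02, 0, 0, -0.075, -1], [-0.392, 0.646, -0.02, 0, 0, -0.075, -1], [-0.392, 0.646, -0.02, 0, 0, -0.075, -1]]]}}

```text
time_s: 29.25
eef_pos: [0.4252, -0.2402, 0.0641]
ee_rot: [0.017, 1.0, 0.0, -0.001]
wrist_force: [-0.2, 0.3, -0.8]
grip_width: 0.531
grasp_force: 29.9
```

{"fn": "carry_out", "kwargs": {"plan": [[[-0.759, 0.47, 0, 0, 0, -0.043, -1], [-0.759, 0.47, 0, 0, 0, -0.043, -1], [-0.759, 0.47, 0, 0, 0, -0.043, -1], [-0.759, 0.47, 0, 0, 0, -0.043, -1], [-0.759, 0.47, 0.08, 0, 0, -0.043, -1], [-0.759, 0.47, 0.16, 0, 0, -0.043, -1], [-0.759, 0.47, 0.16, 0, 0, -0.043, -1], [-0.759, 0.47, 0.16, 0, 0, -0.043, -1]]]}}

```text
time_s: 29.92
eef_pos: [0.5171, -0.1879, 0.0446]
ee_rot: [-0.027, 1.0, 0.0, -0.001]
wrist_force: [-0.4, 0.8, -0.6]
grip_width: 0.528
grasp_force: 29.9
```

```bash
python3 pre.py 4
```

```text
avg [ 518.05 -187.76   45.71] sd [0.28 0.11 0.26] yawY 93.15 F [-0.7  0.  -0.4]
tray img [(np.float64(-41.8), np.float32(-1.2)), (np.float64(6.4), np.float32(5.1)), (np.float64(24.4), np.float32(-4.1))]
tray img [(np.float64(-38.8), np.float32(-0.9)), (np.float64(3.8), np.float32(5.4)), (np.float64(24.4), np.float32(-5.0))]
slot img [(np.float64(-41.6), np.float32(-2.2)), (np.float64(-25.6), np.float32(3.5)), (np.float64(25.0), np.float32(-2.4))] kin off -0.89
CALL
  x4 [-0.113, 0.008, 0.015, -0.0, -0.0, -0.0, -1.0]
  x6 [-0.363, 0.008, 0.015, -0.0, -0.0, -0.0, -1.0]
```

{"fn": "carry_out", "kwargs": {"plan": [[[-0.08, 0.006, 0.014, 0, 0, 0, -1], [-0.15, 0.006, 0.014, 0, 0, 0, -1], [-0.2, 0.006, 0.014, 0, 0, 0, -1], [-0.24, 0.006, 0.014, 0, 0, 0, -1], [-0.28, 0.006, 0.014, 0, 0, 0, -1], [-0.32, 0.006, 0.014, 0, 0, 0, -1], [-0.36, 0.006, 0.014, 0, 0, 0, -1], [-0.36, 0.006, 0.014, 0, 0, 0, -1], [-0.36, 0.006, 0.014, 0, 0, 0, -1]]]}}

```text
time_s: 30.92
eef_pos: [0.5616, -0.184, 0.0438]
ee_rot: [-0.028, 1.0, 0.0, -0.0]
wrist_force: [0.3, 0.4, -1.1]
grip_width: 0.528
grasp_force: 29.9
```

```bash
python3 mid.py 4
```

```text
avg [ 561.36 -184.05   43.87] sd [0.04 0.01 0.04] yawY 93.21 F [-0.5 -0.6 -0.8]
kin off 0.39
CALL
  x8 [-0.385, -0.003, 0.001, 0.0, -0.0, 0.0, -1.0]
```

{"fn": "carry_out", "kwargs": {"plan": [[[-0.05, -0.002, 0, 0, 0, 0, -1], [-0.1, -0.002, 0, 0, 0, 0, -1], [-0.15, -0.002, 0, 0, 0, 0, -1], [-0.2, -0.002, 0, 0, 0, 0, -1], [-0.25, -0.002, 0, 0, 0, 0, -1], [-0.3, -0.002, 0, 0, 0, 0, -1], [-0.34, -0.002, 0, 0, 0, 0, -1], [-0.38, -0.002, 0, 0, 0, 0, -1], [-0.38, -0.002, 0, 0, 0, 0, -1], [-0.38, -0.002, 0, 0, 0, 0, -1]]]}}

```text
time_s: 31.9
eef_pos: [0.6071, -0.1817, 0.0438]
ee_rot: [-0.028, 1.0, 0.0, -0.0]
wrist_force: [0.4, -0.4, -0.8]
grip_width: 0.528
grasp_force: 29.9
```

{"fn": "carry_out", "kwargs": {"plan": [[[-0.015, 0, 0, 0, 0, 0, -1], [-0.03, 0, 0, 0, 0, 0, -1], [-0.03, 0, 0, 0, 0, 0, -1]]]}}

```text
time_s: 32.15
eef_pos: [0.6108, -0.1816, 0.044]
ee_rot: [-0.028, 1.0, -0.0, 0.0]
wrist_force: [-0.1, 0.0, -1.0]
grip_width: 0.525
grasp_force: 29.9
```

{"fn": "carry_out", "kwargs": {"plan": [[[-0.01, 0, 0, 0, 0, 0, -1], [-0.02, 0, 0, 0, 0, 0, -1], [-0.02, 0, 0, 0, 0, 0, -1]]]}}

```text
time_s: 32.4
eef_pos: [0.6111, -0.1813, 0.043]
ee_rot: [-0.028, 1.0, 0.001, -0.003]
wrist_force: [-12.3, -0.8, 2.0]
grip_width: 0.526
grasp_force: 29.9
```

```bash
python3 mid.py 4
```

```text
avg [ 611.11 -181.31   43.08] sd [0.01 0.01 0.02] yawY 93.19 F [-12.4   0.1   1.3]
kin off 0.35
CALL
  x8 [0.03, -0.003, -0.005, 0.001, -0.002, -0.0, -1.0]
```

{"fn": "carry_out", "kwargs": {"plan": [[[0.017, 0, 0, 0, 0, 0, -1], [0.017, 0, 0, 0, 0, 0, 0.3], [0.017, 0, 0, 0, 0, 0, 0.3], [0.017, 0, 0, 0, 0, 0, 0.3], [0.017, 0, 0, 0, 0, 0, 0.3], [0.017, 0, -0.2, 0, 0, 0, 0.3], [0.017, 0, -0.35, 0, 0, 0, 0.3], [0.017, 0, -0.35, 0, 0, 0, 0.3], [0.017, 0, -0.35, 0, 0, 0, 0.3]]]}}

```text
time_s: 33.3
eef_pos: [0.6115, -0.1816, 0.0866]
ee_rot: [-0.028, 1.0, -0.0, 0.001]
wrist_force: [-0.4, 0.8, -0.5]
grip_width: 0.649
grasp_force: 0.0
```

{"fn": "carry_out", "kwargs": {"plan": [[[0.6, -0.1, 0, 0, 0, 0.05, 0.3], [0.6, -0.1, 0, 0, 0, 0.05, 0.3], [0.6, -0.1, 0, 0, 0, 0.05, 0.3], [0.6, -0.1, 0, 0, 0, 0.05, 0.3]]]}}

```text
time_s: 33.63
eef_pos: [0.5388, -0.1977, 0.0852]
ee_rot: [0.025, 1.0, 0.0, -0.001]
wrist_force: [0.3, 0.1, -0.3]
grip_width: 0.651
grasp_force: 0.0
```

```bash
python3 - <<'E'
from lat import *
s=pavg(3); c=shot()
for b in blobs(c,80,900): print(*b)
for i in(1,2,3,4): print('tray',i,prof(c,i,615,52))
plan([(470,-209,55,82.2,60,4)],s)
E
```

```text
avg [ 540.24 -197.45   85.54] sd [0.28 0.1  0.03] yawY 87.22 F [-0.5 -0.6  0.4]
[536.7 258.4] 270 [ 444.9 -527.3] 9.2 [65.4 47.9]
[215.5 214.2] 328 [568.5 305. ] 5.3 [72.9 38.5]
[522.3 197.6] 217 [ 587.3 -469.8] 75.9 [125.2  88.7]
[323.5  84.4] 647 [907.5  18.8] -0.6 [68.1 67.7]
tray 1 [(np.float64(-27.2), np.float32(3.5)), (np.float64(23.8), np.float32(-3.3))]
tray 2 [(np.float64(-26.0), np.float32(3.6)), (np.float64(23.4), np.float32(-3.1))]
tray 3 [(np.float64(-26.8), np.float32(3.3)), (np.float64(24.0), np.float32(-4.7))]
tray 4 [(np.float64(-42.8), np.float32(-1.1)), (np.float64(-37.6), np.float32(1.2)), (np.float64(-5.2), np.float32(5.3)), (np.float64(23.6), np.float32(-3.8))]
CALL
  x4 [0.58, -0.125, 0.254, 0.0, -0.0, 0.042, 0.277]
```

{"fn": "carry_out", "kwargs": {"plan": [[[0.58, -0.125, 0.25, 0, 0, 0.042, 0.28], [0.58, -0.125, 0.25, 0, 0, 0.042, 0.28], [0.58, -0.125, 0.25, 0, 0, 0.042, 0.28], [0.58, -0.125, 0.25, 0, 0, 0.042, 0.28]]]}}

```text
time_s: 34.17
eef_pos: [0.4691, -0.2091, 0.0554]
ee_rot: [0.069, 0.998, 0.0, -0.001]
wrist_force: [0.6, -0.5, 1.7]
grip_width: 0.639
grasp_force: 0.0
```

```bash
python3 - <<'E'
from lat import *
s=pavg(3); c=shot(); sc=shot('scene')
crop(c,(165,180,270,235),7,'st2')
p=s[0]; f=lambda X:((proj(sc,np.array(X)/1000)[0]-[260,170]+.5)*8).round()
crop(sc,(260,170,330,235),8,'cb2'); a=np.radians(-7.8); print('comb end centres',f([473+35*np.cos(a),-209.4+35*np.sin(a),8]),f([473-35*np.cos(a),-209.4-35*np.sin(a),8]))
plan([(470,-209,2.5,82.2,60,4)],s)
a=cv2.imread('pics/st2.png'); b=cv2.imread('pics/cb2.png'); o=np.zeros((905,735,3),np.uint8); o[:385]=a; o[385:,:560]=b; cv2.imwrite('pics/st3.png',cv2.resize(o,(487,600)))
E
```

```text
avg [ 470.75 -209.25   56.35] sd [0.29 0.03 0.15] yawY 82.2 F [ 0.5 -0.8  0.1]
comb end centres [137. 281.] [327. 222.]
CALL
  x4 [0.007, 0.001, 0.449, -0.0, 0.001, -0.0, 0.277]
```

View pics/st3.png

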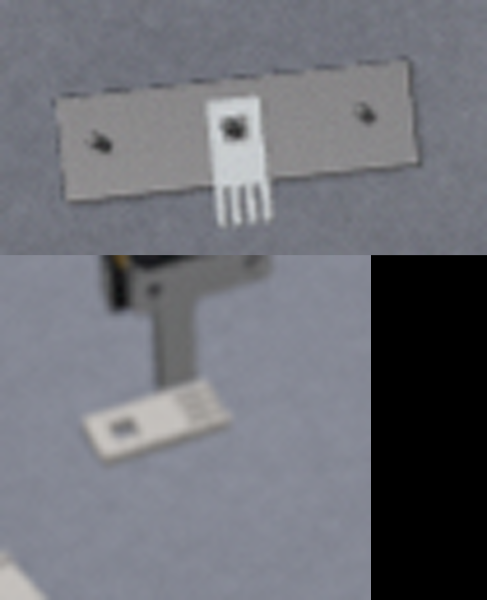

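Comb 1 is still seated on pin 2, and comb 2 lies under the gripper where predicted. Grasping it.

{"fn": "carry_out", "kwargs": {"plan": [[[0.007, 0, 0.25, 0, 0, 0, 0.28], [0.007, 0, 0.448, 0, 0, 0, 0.28], [0.007, 0, 0.448, 0, 0, 0, 0.28], [0.007, 0, 0.448, 0, 0, 0, 0.28], [0.007, 0, 0.448, 0, 0, 0, -1], [0.007, 0, 0.448, 0, 0, 0, -1], [0.007, 0, 0.448, 0, 0, 0, -1], [0.007, 0, 0.448, 0, 0, 0, -1], [0.007, 0, 0.448, 0, 0, 0, -1], [0.007, 0, 0.448, 0, 0, 0, -1]]]}}

```text
time_s: 35.25
eef_pos: [0.4688, -0.209, 0.0023]
ee_rot: [0.068, 0.998, -0.0, 0.0]
wrist_force: [0.8, 0.1, 0.8]
grip_width: 0.311
grasp_force: 30.0
```

{"fn": "carry_out", "kwargs": {"plan": [[[0, 0, 0, 0, 0, 0, -1], [0, 0, 0, 0, 0, 0, -1], [0, 0, -0.3, 0, 0, 0, -1], [0, 0, -0.7, 0, 0, 0, -1], [0, 0, -0.7, 0, 0, 0, -1], [0, 0, -0.7, 0, 0, 0, -1], [0, 0, -0.7, 0, 0, 0, -1]]]}}

```text
time_s: 35.83
eef_pos: [0.4685, -0.2089, 0.0856]
ee_rot: [0.068, 0.998, -0.0, -0.0]
wrist_force: [-0.3, 0.4, -1.2]
grip_width: 0.313
grasp_force: 30.0
```

```bash
python3 - <<'E'
from lat import *
s=pavg(3); rep()
plan([(470,-100,86,84,0,4),(470,15,86,88,0,4),(470,125,86,92,0,4),(530,215,86,95.7,0,4),(571.3,226.6,86,95.7,0,4),(571.3,226.6,55,95.7,0,4)],s)
E
```

```text
avg [ 468.04 -208.65   84.66] sd [0.05 0.05 0.14] yawY 82.17 F [-0.2 -0.2 -0.1]
t 35.98 p [ 468.  -208.6   84.6] yawY 82.17 tilt 0.15 w 29.7 gf 30.0 F [-0.2 -0.2 -0.1]
CALL
  x4 [0.107, 0.899, -0.01, 0.0, -0.001, -0.015, -1.0]
CALL
  x4 [0.1, 0.953, 0.0, 0.0, 0.0, -0.033, -1.0]
CALL
  x4 [0.032, 0.916, 0.0, 0.0, 0.0, -0.033, -1.0]
CALL
  x4 [-0.526, 0.732, 0.0, 0.0, 0.0, -0.031, -1.0]
  x4 [-0.873, 0.817, 0.0, 0.0, 0.0, -0.031, -1.0]
CALL
  x4 [0.0, 0.0, 0.258, 0.0, 0.0, 0.0, -1.0]
```

{"fn": "carry_out", "kwargs": {"plan": [[[0.107, 0.899, -0.02, 0, 0, -0.015, -1], [0.107, 0.899, -0.02, 0, 0, -0.015, -1], [0.107, 0.899, -0.02, 0, 0, -0.015, -1], [0.107, 0.899, -0.02, 0, 0, -0.015, -1]]]}}

```text
time_s: 36.32
eef_pos: [0.47, -0.0967, 0.0874]
ee_rot: [0.051, 0.999, 0.001, -0.001]
wrist_force: [-0.8, -0.4, -0.1]
grip_width: 0.313
grasp_force: 30.0
```

{"fn": "carry_out", "kwargs": {"plan": [[[0.1, 0.953, 0, 0, 0, -0.033, -1], [0.1, 0.953, 0, 0, 0, -0.033, -1], [0.1, 0.953, 0, 0, 0, -0.033, -1], [0.1, 0.953, 0, 0, 0, -0.033, -1]]]}}

```text
time_s: 36.65
eef_pos: [0.4702, 0.0183, 0.0876]
ee_rot: [0.016, 1.0, 0.0, -0.001]
wrist_force: [0.1, -0.9, 0.0]
grip_width: 0.313
grasp_force: 30.0
```

{"fn": "carry_out", "kwargs": {"plan": [[[0.032, 0.916, 0, 0, 0, -0.033, -1], [0.032, 0.916, 0, 0, 0, -0.033, -1], [0.032, 0.916, 0, 0, 0, -0.033, -1], [0.032, 0.916, 0, 0, 0, -0.033, -1], [0.032, 0.916, 0, 0, 0, -0.033, -1]]]}}

```text
time_s: 37.07
eef_pos: [0.4707, 0.1248, 0.0876]
ee_rot: [-0.017, 1.0, -0.0, -0.001]
wrist_force: [-0.3, -0.2, -0.3]
grip_width: 0.312
grasp_force: 30.0
```

{"fn": "carry_out", "kwargs": {"plan": [[[-0.526, 0.732, 0, 0, 0, -0.031, -1], [-0.526, 0.732, 0, 0, 0, -0.031, -1], [-0.526, 0.732, 0, 0, 0, -0.031, -1], [-0.863, 0.822, 0, 0, 0, -0.031, -1], [-0.863, 0.822, 0, 0, 0, -0.031, -1], [-0.863, 0.822, 0, 0, 0, -0.031, -1], [-0.863, 0.822, 0, 0, 0, -0.031, -1]]]}}

```text
time_s: 37.65
eef_pos: [0.5708, 0.2248, 0.0875]
ee_rot: [-0.048, 0.999, -0.0, -0.001]
wrist_force: [-0.9, -0.6, -1.4]
grip_width: 0.315
grasp_force: 30.0
```

```bash
python3 - <<'E'
from lat import *
s=pavg(4); rep()
plan([(570.2,227.3,55,95.7,0,4),(570.2,227.3,40,95.7,0,4)],s)
E
```

```text
avg [570.71 225.43  88.67] sd [0.06 0.31 0.36] yawY 95.55 F [-1.1  0.1 -1.4]
t 37.85 p [570.8 225.8  89.1] yawY 95.57 tilt 0.02 w 29.7 gf 30.0 F [-1.1  0.1 -1.4]
CALL
  x4 [0.003, 0.016, 0.281, -0.0, -0.0, -0.001, -1.0]
  x4 [0.003, 0.016, 0.406, -0.0, -0.0, -0.001, -1.0]
```

{"fn": "carry_out", "kwargs": {"plan": [[[0.003, 0.016, 0.15, 0, 0, 0, -1], [0.003, 0.016, 0.28, 0, 0, 0, -1], [0.003, 0.016, 0.28, 0, 0, 0, -1], [0.003, 0.016, 0.28, 0, 0, 0, -1], [0.003, 0.016, 0.28, 0, 0, 0, -1]]]}}

```text
time_s: 38.27
eef_pos: [0.5709, 0.2284, 0.0562]
ee_rot: [-0.049, 0.999, 0.0, 0.001]
wrist_force: [0.1, -0.5, -0.9]
grip_width: 0.314
grasp_force: 30.0
```

```bash
cat > hole.py <<'E'
from lat import *
def hole(s,p,L):
    a=np.radians(5.7); uu=np.array([np.cos(a),np.sin(a),0])
    pr=proj(s,(p+[0,0,1.5]+L*uu)/1000)[0]
    x0,y0=(pr-14).astype(int); k=8
    im=cv2.resize(s['pixels'][y0:y0+28,x0:x0+28],None,fx=k,fy=k,interpolation=cv2.INTER_CUBIC)
    m=(im.min(2)>165).astype(np.uint8)
    cs,h=cv2.findContours(m,cv2.RETR_CCOMP,cv2.CHAIN_APPROX_NONE)
    for i,cc in enumerate(cs):
        A=cv2.contourArea(cc)/k**2
        if A<4: continue
        M=cv2.moments(cc); ce=(np.array([M['m10'],M['m01']])/M['m00']+.5)/k-.5+[x0,y0]
        print('hole' if h[0][i][3]>=0 else 'comb','area',round(A,1),'px',ce.round(2),'minus pred',(ce-pr).round(2))
E
python3 - <<'E'
from hole import *
c2=cv2.imread('pics/c2.png')[...,::-1]; c2=cv2.resize(c2,(70,60),interpolation=cv2.INTER_AREA)
s=shot('scene'); b={**s,'pixels':np.zeros((480,640,3),np.uint8)}; b['pixels'][320:380,335:405]=c2
print('comb1 ref'); hole(b,np.array([564.3,300.8,55.]),21)
q4=pavg(3); print('comb2'); hole(s,q4[0],22.2)
plan([(570.2,227.3,38,95.7,0,4)],q4)
E
```

```text
comb1 ref
comb area 252.8 px [366.64 350.97] minus pred [ 1.43 -3.79]
hole area 45.1 px [365.98 352.  ] minus pred [ 0.77 -2.77]
avg [571.02 228.55  56.04] sd [0.05 0.   0.15] yawY 95.61 F [ 0.3  0.1 -0.6]
comb2
comb area 236.5 px [343.37 326.09] minus pred [ 1.33 -3.91]
hole area 37.7 px [342.61 327.24] minus pred [ 0.56 -2.76]
CALL
  x4 [0.008, -0.01, 0.15, 0.0, 0.001, -0.001, -1.0]
```

Comb 2's offset in the scene view matches comb 1's successful one, so the same alignment holds. Lowering.

{"fn": "carry_out", "kwargs": {"plan": [[[0.008, -0.01, 0.03, 0, 0, 0, -1], [0.008, -0.01, 0.08, 0, 0, 0, -1], [0.008, -0.01, 0.12, 0, 0, 0, -1], [0.008, -0.01, 0.15, 0, 0, 0, -1], [0.008, -0.01, 0.15, 0, 0, 0, -1], [0.008, -0.01, 0.15, 0, 0, 0, -1]]]}}

```text
time_s: 38.97
eef_pos: [0.5697, 0.2272, 0.0366]
ee_rot: [-0.049, 0.999, -0.0, -0.0]
wrist_force: [0.6, 0.4, -0.5]
grip_width: 0.316
grasp_force: 30.0
```

```bash
python3 - <<'E'
from hole import *
q4=pavg(3); s=shot('scene'); hole(s,q4[0],22.2); rep()
c3=cv2.imread('pics/c3.png')[...,::-1]; c3=cv2.resize(c3,(70,60),interpolation=cv2.INTER_AREA)
b={**s,'pixels':np.zeros((480,640,3),np.uint8)}; b['pixels'][320:380,335:405]=c3
print('comb1 ref'); hole(b,np.array([564,301.1,38.3]),21)
plan([(570.2,227.3,16.3,95.7,0,4)],q4)
E
```

```text
avg [569.9  227.25  37.07] sd [0.05 0.03 0.12] yawY 95.61 F [ 0.5 -0.1 -0.8]
comb area 228.2 px [343.14 330.34] minus pred [ 1.27 -3.68]
hole area 40.3 px [342.43 331.48] minus pred [ 0.56 -2.54]
t 39.17 p [569.9 227.2  37.2] yawY 95.61 tilt 0.02 w 29.7 gf 30.0 F [-0.6 -0.3 -0.5]
comb1 ref
comb area 245.2 px [366.24 355.14] minus pred [ 1.37 -3.68]
hole area 46.8 px [365.55 356.23] minus pred [ 0.68 -2.59]
CALL
  x4 [-0.003, 0.0, 0.173, 0.0, 0.0, -0.001, -1.0]
```

No force with the pin 10 mm inside the hole. Finishing the seat, releasing and lifting.

{"fn": "carry_out", "kwargs": {"plan": [[[-0.003, 0, 0.06, 0, 0, 0, -1], [-0.003, 0, 0.12, 0, 0, 0, -1], [-0.003, 0, 0.173, 0, 0, 0, -1], [-0.003, 0, 0.173, 0, 0, 0, -1], [-0.003, 0, 0.173, 0, 0, 0, -1]]]}}

```text
time_s: 39.58
eef_pos: [0.5698, 0.2271, 0.0155]
ee_rot: [-0.049, 0.999, -0.0, -0.001]
wrist_force: [0.2, 0.2, -0.4]
grip_width: 0.315
grasp_force: 30.0
```

{"fn": "carry_out", "kwargs": {"plan": [[[0, 0, 0, 0, 0, 0, 0.1], [0, 0, 0, 0, 0, 0, 0.1], [0, 0, 0, 0, 0, 0, 0.1], [0, 0, 0, 0, 0, 0, 0.1], [0, 0, -0.3, 0, 0, 0, 0.1], [0, 0, -0.7, 0, 0, 0, 0.1], [0, 0, -0.7, 0, 0, 0, 0.1], [0, 0, -0.7, 0, 0, 0, 0.1]]]}}

```text
time_s: 40.25
eef_pos: [0.5716, 0.2277, 0.1036]
ee_rot: [-0.049, 0.999, 0.001, 0.003]
wrist_force: [0.2, -0.3, 0.2]
grip_width: 0.551
grasp_force: 0.0
```

{"fn": "carry_out", "kwargs": {"plan": [[[0.95, -0.75, 0, 0, 0, 0, 0], [0.95, -0.75, 0, 0, 0, 0, 0], [0.95, -0.75, 0, 0, 0, 0, 0], [0.95, -0.75, 0, 0, 0, 0, 0], [0.95, -0.75, 0, 0, 0, 0, 0]]]}}

```text
time_s: 40.67
eef_pos: [0.4625, 0.1244, 0.099]
ee_rot: [-0.048, 0.999, -0.0, -0.001]
wrist_force: [0.5, 0.5, -0.5]
grip_width: 0.5
grasp_force: 0.0
```

{"fn": "carry_out", "kwargs": {"plan": [[[0, -0.95, 0, 0, 0, 0, -1], [0, -0.95, 0, 0, 0, 0, -1], [0, -0.95, 0, 0, 0, 0, -1], [0, -0.95, 0, 0, 0, 0, -1], [0, -0.95, 0, 0, 0, 0, -1]]]}}

```text
time_s: 41.08
eef_pos: [0.4767, 0.0122, 0.0993]
ee_rot: [-0.048, 0.999, 0.0, -0.001]
wrist_force: [0.4, 0.8, 0.2]
grip_width: 0.18
grasp_force: 0.0
```

{"fn": "carry_out", "kwargs": {"plan": [[[0, -0.95, 0, 0, 0, 0, -1], [0, -0.95, 0, 0, 0, 0, -1], [0, -0.95, 0, 0, 0, 0, -1], [0, -0.95, 0, 0, 0, 0, -1], [0, -0.95, 0, 0, 0, 0, -1]]]}}

```text
time_s: 41.5
eef_pos: [0.4879, -0.1003, 0.0994]
ee_rot: [-0.048, 0.999, 0.0, -0.001]
wrist_force: [0.1, 0.3, 0.3]
grip_width: 0.001
grasp_force: 0.0
```

```bash
python3 - <<'E'
from hole import *
s4=pavg(3); c=shot(); rep()
for b in blobs(c,80,900): print(*b)
# combs and holes at z=.020
im=cv2.resize(c['pixels'],None,fx=6,fy=6,interpolation=cv2.INTER_CUBIC)[185*6:240*6,190*6:270*6]
m=(im.min(2)>150).astype(np.uint8)
cs,h=cv2.findContours(m,cv2.RETR_CCOMP,cv2.CHAIN_APPROX_NONE)
for i,k in enumerate(cs):
    A=cv2.contourArea(k)/36
    if A<6: continue
    px=(k[:,0]+.5)/6-.5+[190,185]; w=ray(c,px,.020)[:,:2]*1000; r=cv2.minAreaRect(w.astype(np.float32))
    print('hole' if h[0][i][3]>=0 else 'blob',round(A,1),np.round(r[0],1),np.round(r[1],1),round(r[2],1))
# tray outer ends: along slot axis, edge bench->tray at top z=52
for i in range(1,5):
    xs=np.arange(570,640,.3); P=np.array([q(i,x) for x in xs]); acc=0
    for o in(-15,-8,0,8,15):
        uv=proj(c,np.c_[P+v*o,np.full(len(P),52)]/1000).astype(np.float32)
        acc=acc+cv2.remap(cv2.cvtColor(c['pixels'],cv2.COLOR_RGB2GRAY).astype(np.float32),uv[None,:,0],uv[None,:,1],cv2.INTER_CUBIC)[0]
    g=np.gradient(cv2.GaussianBlur(acc[None],(0,0),5)[0]); k=g.argmax(); print('slot',i,'outer end at dryer x', round((P[k]-C)@u,2))
plan([(560,-150,105,95,0,5),(600,-250,105,95,0,5),(628,-272,75,95,0,4)],s4)
E
```

```text
avg [487.78 -99.07  99.67] sd [0.02 0.23 0.14] yawY 95.66 F [-0.7  0.8 -0.2]
t 41.7 p [487.8 -98.9 100. ] yawY 95.71 tilt 0.03 w 0.7 gf 0.0 F [ 0.  -0.   0.5]
[535.6 259.6] 219 [ 441.1 -523.4] 20.8 [64.6 36.3]
[215.9 214. ] 319 [568.7 302.5] 6.1 [72.  32.1]
[244.6 211. ] 319 [575.7 228. ] 4.6 [71.8 32.4]
[522.3 197.6] 207 [ 587.4 -469.6] 75.8 [124.7  87.9]
[323.6  84.4] 635 [907.5  18.4] -0.5 [68.1 67. ]
blob 275.4 [567.5 300.4] [71.  31.6] 5.8
hole 27.9 [584.8 302.6] [14.6 15.9] 2.8
blob 273.0 [574.5 226.4] [70.9 31.7] 4.9
hole 27.0 [591.9 228.4] [14.6 14.5] 3.4
slot 1 outer end at dryer x -57.16
slot 2 outer end at dryer x -56.82
slot 3 outer end at dryer x -56.79
slot 4 outer end at dryer x -57.05
CALL
  x5 [-0.557, -0.482, -0.045, 0.0, -0.0, 0.006, -1.0]
CALL
  x5 [-0.259, -0.859, 0.0, 0.0, 0.0, 0.0, -1.0]
CALL
  x4 [-0.216, -0.203, 0.25, 0.0, 0.0, 0.0, -1.0]
```

Both holes are centred on their pins and all four tray ends line up within 0.4 mm, so the button is next.

{"fn": "carry_out", "kwargs": {"plan": [[[-0.557, -0.482, -0.045, 0, 0, 0, -1], [-0.557, -0.482, -0.045, 0, 0, 0, -1], [-0.557, -0.482, -0.045, 0, 0, 0, -1], [-0.557, -0.482, -0.045, 0, 0, 0, -1]]]}}

```text
time_s: 42.03
eef_pos: [0.561, -0.1512, 0.105]
ee_rot: [-0.049, 0.999, 0.0, -0.0]
wrist_force: [-0.9, 0.5, -0.2]
grip_width: 0.005
grasp_force: 0.0
```

{"fn": "carry_out", "kwargs": {"plan": [[[-0.259, -0.859, 0, 0, 0, 0, -1], [-0.259, -0.859, 0, 0, 0, 0, -1], [-0.259, -0.859, 0, 0, 0, 0, -1], [-0.259, -0.859, 0, 0, 0, 0, -1]]]}}

```text
time_s: 42.37
eef_pos: [0.6011, -0.2532, 0.1052]
ee_rot: [-0.048, 0.999, -0.0, -0.0]
wrist_force: [-1.5, 0.4, 0.1]
grip_width: 0.003
grasp_force: 0.0
```

{"fn": "carry_out", "kwargs": {"plan": [[[-0.216, -0.203, 0.25, 0, 0, 0, -1], [-0.216, -0.203, 0.25, 0, 0, 0, -1], [-0.216, -0.203, 0.25, 0, 0, 0, -1], [-0.216, -0.203, 0.25, 0, 0, 0, -1], [-0.216, -0.203, 0.25, 0, 0, 0, -1]]]}}

```text
time_s: 42.78
eef_pos: [0.6293, -0.2715, 0.0774]
ee_rot: [-0.049, 0.999, -0.0, 0.001]
wrist_force: [-0.8, -0.6, 0.8]
grip_width: 0.004
grasp_force: 0.0
```

```bash
python3 - <<'E'
from slot import *
s=pavg(4); plan([(627.8,-272,58,95.7,0,4)],s)
E
```

```text
avg [ 629.34 -272.06   77.4 ] sd [0.02 0.2  0.24] yawY 95.65 F [ 0.3  0.2 -1.3]
CALL
  x4 [0.013, 0.002, 0.162, -0.001, 0.001, -0.0, -1.0]
```

{"fn": "carry_out", "kwargs": {"plan": [[[0.013, 0, 0.08, 0, 0, 0, -1], [0.013, 0, 0.14, 0, 0, 0, -1], [0.013, 0, 0.14, 0, 0, 0, -1], [0.013, 0, 0.14, 0, 0, 0, -1]]]}}

```text
time_s: 43.32
eef_pos: [0.6273, -0.2727, 0.0584]
ee_rot: [-0.049, 0.999, 0.0, -0.0]
wrist_force: [-2.0, 2.2, 4.0]
grip_width: 0.007
grasp_force: 1.8
```

{"fn": "carry_out", "kwargs": {"plan": [[[0, 0, 0.03, 0, 0, 0, -1], [0, 0, 0.03, 0, 0, 0, -1], [0, 0, 0.03, 0, 0, 0, -1]]]}}

```text
time_s: 43.57
eef_pos: [0.6276, -0.2729, 0.0562]
ee_rot: [-0.049, 0.999, -0.0, 0.0]
wrist_force: [-5.4, 1.7, 10.5]
grip_width: 0.004
grasp_force: 5.5
```

{"fn": "carry_out", "kwargs": {"plan": [[[0, 0, 0.03, 0, 0, 0, -1], [0, 0, 0.03, 0, 0, 0, -1], [0, 0, 0.03, 0, 0, 0, -1]]]}}

```text
time_s: 43.82
eef_pos: [0.628, -0.273, 0.0556]
ee_rot: [-0.049, 0.999, -0.001, 0.001]
wrist_force: [-15.9, 8.0, 35.1]
grip_width: 0.003
grasp_force: 17.1
```

The button bottomed out at 35 N. Letting go and retreating.

{"fn": "carry_out", "kwargs": {"plan": [[[0, 0, -0.1, 0, 0, 0, -1], [0, 0, -0.3, 0, 0, 0, -1], [0, 0, -0.6, 0, 0, 0, -1], [0, 0, -0.6, 0, 0, 0, -1], [0.5, 0, -0.8, 0, 0, 0, -1], [0.95, 0, -0.8, 0, 0, 0, -1], [0.95, 0, -0.8, 0, 0, 0, -1], [0.95, 0, -0.8, 0, 0, 0, -1], [0.95, 0, -0.8, 0, 0, 0, -1]]]}}

```text
time_s: 44.57
eef_pos: [0.5134, -0.2845, 0.1482]
ee_rot: [-0.048, 0.999, -0.0, 0.0]
wrist_force: [0.1, -0.1, 0.7]
grip_width: 0.005
grasp_force: 0.0
```

```bash
python3 - <<'E'
from slot import *
pavg(6); rep(); c=shot()
for b in blobs(c,80,900): print(*b)
for i in range(1,5):
    xs=np.arange(570,640,.3); P=np.array([q(i,x) for x in xs]); acc=0
    for o in(-15,-8,0,8,15):
        uv=proj(c,np.c_[P+v*o,np.full(len(P),52)]/1000).astype(np.float32)
        acc=acc+cv2.remap(cv2.cvtColor(c['pixels'],cv2.COLOR_RGB2GRAY).astype(np.float32),uv[None,:,0],uv[None,:,1],cv2.INTER_CUBIC)[0]
    g=np.gradient(cv2.GaussianBlur(acc[None],(0,0),5)[0]); print('slot',i,round((P[g.argmax()]-C)@u,2))
E
```

```text
avg [ 514.85 -283.89  147.39] sd [0.2  0.2  0.33] yawY 95.63 F [ 0.1 -0.7 -0.5]
t 44.87 p [ 514.8 -283.7  147.1] yawY 95.66 tilt 0.03 w 0.6 gf 0.0 F [ 0.1 -0.7 -0.5]
[537.  258.4] 273 [ 445.3 -527.8] 10.6 [66.2 48. ]
[215.7 214.1] 328 [568.7 304. ] 4.3 [72.5 36.4]
[245.1 211.1] 331 [576.  224.7] 4.2 [72.4 40. ]
[522.3 197.6] 218 [ 587.5 -469.7] 75.7 [125.4  88.6]
[323.5  84.4] 647 [907.5  18.8] -0.6 [68.1 67.7]
slot 1 -57.16
slot 2 -56.82
slot 3 -56.79
slot 4 -57.05
```

```bash
python3 -c "
from plant import ctrl
print(ctrl.close_job())"
```

```text
the job is handed in; nothing more can be done
None
```

I handed the job in at about 45 s: four trays pushed against the back stops of slots 1–4, two combs flat on pins 2 and 3, and the start button pressed to its stop and let go; the hand-in returned no verdict.

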